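# Clip a sample panel to its back board

### The job

Slide the loose cork panel along the table until it stands flat against the upright plywood back board. Then take the wider of the two sprung clamps off the rack by squeezing its handles, and clip it over the two top edges together, at about the middle of the panel and pushed fully down, so that it pinches the panel to the board when you let go. Do not tip the panel or drop the clamp, and leave the narrow clamp and everything else on the table where they are.

Things in the scene. Friction and masses are not known exactly. Their poses are not given: they have to be found in the camera images.
- board: Fixed upright back board of bare plywood (6 mm thick, 150 mm wide, 120 mm high) on a low wooden stand. Origin on the table under the middle of its FRONT face; x points square into the board, away from the panel, y along it, z up. The board fills x 0 to +6 mm; its stand lies behind it, to x = +76 mm.
- panel: Loose upright cork panel (6 mm thick, 110 wide, 120 high) on a steel foot, 0.3 to 0.6 kg in all, 30 to 55 mm in front of the board and a little askew. Origin on the table under the middle of its BACK face, which must meet the board; x points to the board, y along the panel. The foot is 20 mm thick, 110 mm wide and reaches back to x = -68 mm. It slides when pushed low; pushed high it tips.
- board_edge (a point): Middle of the back board's top edge, at its front face, 120 mm over the table; axes as the board's. Once the panel is home the pair is 12 mm thick, and this point is in the middle of that thickness.
- panel_edge (a point): Middle of the panel's top edge, at its back face, 120 mm over the table; axes as the panel's.
- rack: Fixed wooden rack: an upright rail 12 mm thick, 200 mm long, its straight top edge 120 mm over the table, on two feet 90 mm deep at its ends. Origin on the table under the rail's middle plane; y along the rail, x across it. Two sprung clamps sit on its top edge, about 90 mm apart, in either order.
- clamp: The wide sprung clamp: plain steel, 34 mm wide along its edge, about 90 g, like a big clothes peg, jaws down, handles up. Origin on its pivot barrel (12 mm diameter); z up, x across (the way it opens), y along the barrel. Jaws reach 32 mm below the pivot, handles 46 to 52 mm above it. Fully home, the barrel rests on the edge, origin 6 mm above it.
- clamp_grip (a point): Point midway between the wide clamp's handles, 36 mm above its pivot: the place to squeeze, along x; axes as the clamp's. The handles splay to 56 mm overall at the tips; squeezed (about 8 N) they reach a stop where their outer faces are upright and 24 mm apart. Until the jaws pinch, fingers that draw back while opening lift it off its seat.
- spare_grip (a point): The same point of the narrow clamp, only 16 mm wide, otherwise the same shape, also on the rack's rail; it is to be left alone.
- clamp_a (a joint): Opening angle of one jaw of the wide clamp (the other follows equally): 0 on a 12 mm edge, jaws parallel and pinching with about 8 N; 0.35 rad at the stop, squeezed open, jaws then 17 mm apart below the barrel and 33 mm apart at the tips.
- glue: Bystander: white plastic bottle, 52 mm diameter, 170 mm high; origin under it.
- tape: Bystander: paper tape roll lying flat, 90 mm diameter, 24 mm high; origin under it.
- dish: Bystander: terracotta dish, 80 mm diameter, 30 mm high; origin under it.
- jar: Bystander: glass jar with a steel lid, 60 mm diameter, 90 mm high; origin under it.
- offcut: Bystander: strip of wood 70 x 30 x 20 mm, its origin under it, x along its length.
- brush: Bystander: brush lying on the table along its x; origin about its middle, at table height.
- tin: Bystander: plain aluminium tin, 66 mm diameter, 100 mm high; origin under it.
Mind the look-alikes: they are no part of the job. What is shaped like the panel but red is not meant.

How it is judged:
By the outcome, as a careful person would: the job done as asked, in the order asked, and still so for the second after the job is handed in, with the robot touching nothing.
It also fails if it takes over 61 s, if anything falls off the work surface, if the arm or the gripper's body presses on something with over 40 N, if the wrist force passes 120 N, or if a joint passes its speed limit or range.

### The arm

A 7-joint arm with a two-finger parallel gripper is mounted at the origin on the work surface. World frame = base frame: x ahead of the robot, y to its left, z up, the work surface at z = 0. Lengths are in m, angles in rad, forces in N, time in s.
With the tool pointing down it reaches from about 0.425 to 1.025 m from the base axis. Payload 3.6 kg.
Tool frame: the origin (TCP) lies midway between the tips of the shut fingers; the grasp point (between the pads) lies 19 mm behind it (ctrl.grip_depth is the distance from the TCP to the grasp point, in m); z points along the fingers, y is the direction in which the jaws open and shut (so a half turn about z gives the same grasp; the last joint's range is limited). The gripper opens to 85 mm and grips with 20 to 120 N. Pads are 22 mm wide; open, the fingers measure 114 mm over their backs; the gripper's body (76 mm by 85 mm) begins 54 mm behind the grasp point. The pads swing forward as they close: fully open they stand 13 mm farther back than shut.
Start: joints at [1.02, 0.591, 0.048, 1.609, -0.033, 0.943, -0.034], TCP at [0.32, -0.65, 0.231] pointing down, gripper open.
Joint ranges: [-2.69, 2.69], [-0.47, 2.24], [-1.27, 1.36], [0.19, 2.51], [-1.53, 4.68], [0.08, 2.07], [-3.09, 3.09]. Speed limits (rad/s): [2.57, 2.57, 3.14, 3.14, 3.14, 3.14, 3.14].

### API

Orientations are given as a unit quaternion [w, x, y, z].
In Python, from cell import ctrl, camera, calibration, workorder gives the robot as it stands. The module is installed in compiled form; this text tells all that it offers.
- The arm moves only by the tool apply_moves, never from a script. Its arguments are lists of equal length, an entry for each row: "claw": the gripper's target within -1 to 1 (fully open at 1, half-way at 0, shut at -1); "xyz": the shift along the world's x, y, z in units of 25 mm (1.0 is 25 mm), a list of three; "angular": the turn, a rotation vector about the world's x, y, z in units of 5 degrees (1.0 is 5 degrees), a list of three. A call has 1 to 10 rows; each row shifts and turns the pose as measured when the row begins; what a row does not reach is not made up. A row lasts 1/10 s, in which the tool goes at most 50 mm and 8.59 degrees, less where a joint would pass 70% of its speed; a pose out of reach is approached as far as the arm can. A call is refused whole if a number of a shift passes 1 or a number of a turn 1, either way. A call with a gripper value outside its range is refused whole. The fingers move at their own pace and stop on an object; "force" is the grip in N (left out, the last holds). Time passes only in rows, so rows that do not move let the fingers close. It gives the time, the measured TCP pose, the force and the opening at its end, in the units of the state.
- ctrl.sense(): the state, without advancing time (a new reading comes with each control period).
- camera(name): name is "scene" or "top" or "wrist"; returns (picture, depth): 384x512x3 uint8, red, green, blue; 384x512 float32, m along the optical axis (not along the pixel's ray), 0 where there is no reading.
- calibration(name): a dict with "camera_matrix" (3x3 intrinsics, pixels), "dist" ([k1, k2, p1, p2, k3] as OpenCV has them; the pictures are not rectified), "R" (3x3) and "t" (3): a world point X has camera coordinates R X + t. Camera axes: x right, y down, z forward; pixel columns grow to the right and rows downward; lengths in m; the calibration is good to about 2 mm. A picture is of the moment at which its call begins: read the wrist's pose just before it. calibration takes no time and is no camera call; for the wrist camera it gives the pose at the moment of the call.
- workorder.finish_job(): hands the job in, once; it reports no verdict.
The state is a dict: "time": time; "qpos": joint angles; "qd": joint speeds; "effort": joint torques, N m; "tcp_pos": TCP position; "eef_rot": TCP orientation; "wrist_force": force on the tool from outside, world axes, zero at the start; "ft_torque": the same for the moment, N m; "opening": opening from 0.0 (shut) to 1.0 (fully open).
Only numpy, scipy, OpenCV 4.12 (cv2) and the standard library are available. Lean on these libraries where they do the work, as an engineer would, in place of code of your own. Each camera call takes 0.05 s, during which the arm holds its last target.

## Working session

There is one attempt and no reset: what is moved stays moved. The work goes in short steps, Python scripts to look and compute and a tool call to move; the robot and the scene stay as the last step left them, time stands still between calls to the robot, and variables do not carry over. Pictures are saved under pics/ and viewed, and the job is handed in when it is done.

Besides the shell and the picture viewer there is one more tool, called after "Request:" in YAML: its name, and indented under it one key for each argument. apply_moves: Moves the arm, as the interface text tells. Its arguments: {"type":"object","properties":{"claw":{"type":"array","items":{"type":"number"}},"xyz":{"type":"array","items":{"type":"array","items":{"type":"number"}}},"angular":{"type":"array","items":{"type":"array","items":{"type":"number"}}},"force":{"type":"number"}},"required":["claw","xyz","angular"]}

```bash
ls; mkdir -p pics; cat > h.py <<'E'
import numpy as np, cv2
from cell import ctrl, camera, calibration, workorder
def cap(name,tag):
    c=calibration(name); p,d=camera(name)
    np.savez(f'{tag}.npz',p=p,d=d,**{k:np.array(c[k]) for k in('camera_matrix','dist','R','t')})
    cv2.imwrite(f'pics/{tag}.png',p[:,:,::-1]); return p,d,c
class V:
    def __init__(s,tag):
        z=np.load(f'{tag}.npz'); s.p=z['p'];s.d=z['d'];s.K=z['camera_matrix'];s.D=z['dist'];s.R=z['R'];s.t=z['t'].ravel()
    def cloud(s):
        h,w=s.d.shape; u,v=np.meshgrid(np.arange(w),np.arange(h))
        n=cv2.undistortPoints(np.stack([u.ravel(),v.ravel()],1).astype(np.float64)[:,None],s.K,s.D)[:,0]
        c=np.c_[n,np.ones(len(n))]*s.d.ravel()[:,None]
        X=(c-s.t)@s.R; X[s.d.ravel()==0]=np.nan
        return X.reshape(h,w,3)
    def proj(s,X):
        return cv2.projectPoints(np.asarray(X,float).reshape(-1,3),cv2.Rodrigues(s.R)[0],s.t,s.K,s.D)[0][:,0]
    def onz(s,uv,z):
        n=cv2.undistortPoints(np.asarray(uv,float).reshape(-1,1,2),s.K,s.D)[:,0]
        r=np.c_[n,np.ones(len(n))]@s.R; o=-s.R.T@s.t
        return o+r*((z-o[2])/r[:,2])[:,None]
E
python3 - <<'E'
from h import *
for n in('scene','top','wrist'): cap(n,n+'0')
print(ctrl.sense(), ctrl.grip_depth)
for n in('scene','top','wrist'):
    c=calibration(n); print(n,c['R'],c['t'],-np.array(c['R']).T@np.array(c['t']).ravel())
E
```

```text
pics
{'time': 0.15, 'qpos': array([ 1.0194932 ,  0.59193318,  0.04831155,  1.60951784, -0.03329348,
        0.94270682, -0.03373558]), 'qd': array([-0.00071173, -0.00201476, -0.00151298, -0.00511727, -0.00016697,
        0.00154543,  0.00046281]), 'effort': array([ 2.80164524e-03, -5.49251282e+01,  1.54943023e+00, -1.98453784e+01,
        9.51826485e-03,  5.71018114e-03, -1.11649943e-06]), 'tcp_pos': array([ 0.32016258, -0.64976588,  0.23038936]), 'eef_rot': array([-8.43857181e-04,  9.73910484e-01,  2.26930812e-01, -2.50565551e-04]), 'wrist_force': array([ 0.01276284, -0.59876267, -0.03590159]), 'ft_torque': array([ 0.02646346,  0.02277188, -0.03572937]), 'opening': 1.0041701443834843} 0.0187
scene [[-0.86609976  0.49953114  0.01843496]
 [ 0.26241056  0.48574442 -0.83378238]
 [-0.42545494 -0.71730119 -0.55178537]] [ 0.54528576 -0.00697751  1.21525712] [0.99113999 0.60270745 0.65469105]
top [[ 0.02508773 -0.99943164  0.02251654]
 [-0.9885111  -0.02815926 -0.14850206]
 [ 0.14905171 -0.01853227 -0.98865573]] [-0.10363512  0.58531868  1.24754891] [ 0.39524469 -0.06397417  1.32265091]
wrist [[ 0.44251133 -0.89676235 -0.00100828]
 [-0.84676588 -0.41821001  0.32876729]
 [-0.2952478  -0.14462947 -0.94441043]] [-0.723779   -0.0432909   0.38100751] [ 0.39611478 -0.61205753  0.37333032]
```

View pics/scene0.png

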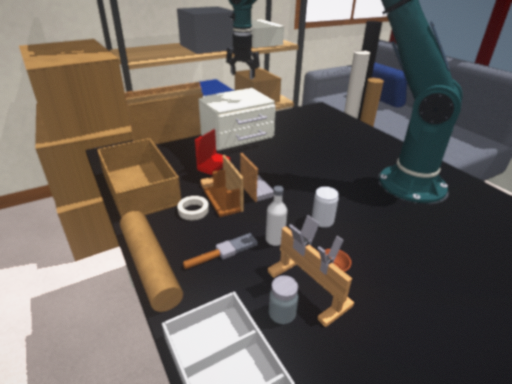

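View pics/top0.png

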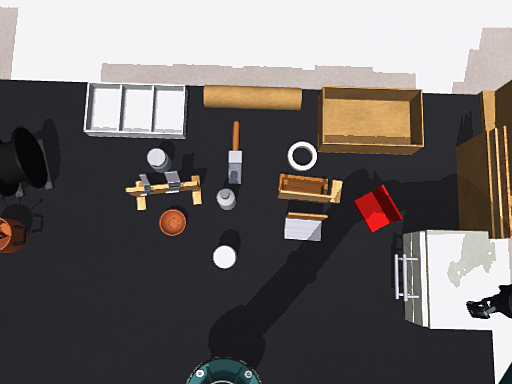

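View pics/wrist0.png

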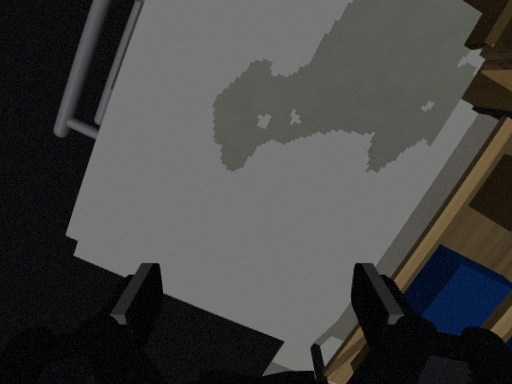

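The scene shows rack with two clamps (scene 305,232 and 328,248), the board with stand (225,185), the grey-footed cork panel (255,180), and a red look-alike (208,155). In the top view the robot is at the bottom, the panel foot at (303,230) and the red one at (378,208).

```bash
python3 - <<'E'
from h import *
s=V('scene0');t=V('top0')
a=cv2.resize(s.p[150:330,190:370],(600,600),interpolation=cv2.INTER_CUBIC)
cv2.imwrite('pics/c_scene.png',a[:,:,::-1])
b=cv2.resize(t.p[140:280,110:350],(800,467),interpolation=cv2.INTER_CUBIC)
cv2.imwrite('pics/c_top.png',b[:,:,::-1])
C=t.cloud()
for n,(u,v) in dict(foot=(303,230),pedge=(305,216),bedge=(305,200),clA=(147,185),clB=(173,180),rail=(160,187),glue=(226,198),jar=(157,158),dish=(173,222),tin=(224,257),tape=(302,145)).items(): print(n,C[v,u].round(3))
C=s.cloud()
for n,(u,v) in dict(cl1=(305,232),cl2=(330,248)).items(): print(n,C[v,u].round(3))
E
```

```text
foot [ 0.489 -0.227  0.017]
pedge [ 0.523 -0.222  0.105]
bedge [ 0.582 -0.232  0.017]
clA [0.596 0.227 0.124]
clB [0.611 0.153 0.133]
rail [0.593 0.191 0.119]
glue [0.561 0.002 0.155]
jar [0.683 0.211 0.09 ]
dish [0.504 0.17  0.004]
tin [0.402 0.005 0.095]
tape [ 0.753 -0.221  0.025]
cl1 [0.587 0.147 0.138]
cl2 [0.461 0.112 0.003]
```

View pics/c_scene.png

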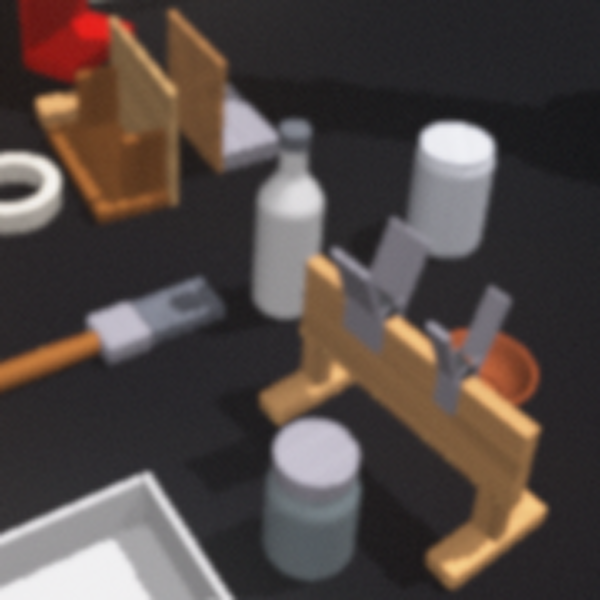

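View pics/c_top.png

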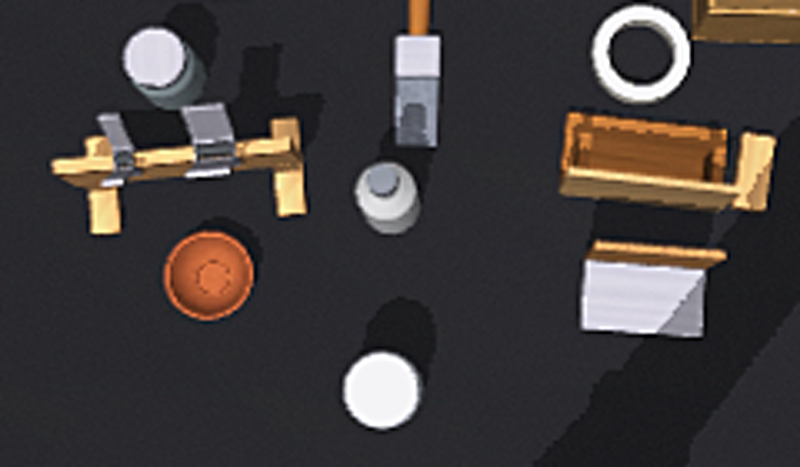

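The wide clamp is the one nearer the glue bottle (c_scene 380,285; c_top 210,140). The narrow spare is at c_scene 460,360 / c_top 120,145. The panel is the cork one with a grey foot (c_top 655,260). The red one (top 378,208) is a look-alike and out. Next I'll move the wrist over the board and panel.

Request:
apply_moves:
  claw: [1,1,1,1,1,1,1,1,1,1]
  xyz:
    - [0,0.3,1]
    - [0.2,0.6,1]
    - [0.5,0.9,0.8]
    - [0.5,0.9,0.6]
    - [0.5,0.9,0.3]
    - [0.5,0.9,0.2]
    - [0.5,0.9,0]
    - [0.5,0.9,0]
    - [0.5,0.9,0]
    - [0.5,0.9,0]
  angular:
    - [0,0,0]
    - [0,0,0]
    - [0,0,-0.9]
    - [0,0,-0.9]
    - [0,0,-0.9]
    - [0,0,-0.9]
    - [0,0,-0.9]
    - [0,0,-0.8]
    - [0,0,0]
    - [0,0,0]

```text
time: 1.15
tcp_pos: [0.4215, -0.4415, 0.3267]
eef_rot: [-0.004, 1.0, -0.017, -0.001]
wrist_force: [0.7, 0.2, 0.2]
opening: 1.005
```

Request:
apply_moves:
  claw: [1,1,1,1,1,1,1,1,1]
  xyz:
    - [0.6,1,0]
    - [0.6,1,0]
    - [0.6,1,0]
    - [0.6,1,0]
    - [0.6,1,0]
    - [0.6,1,0]
    - [0.6,1,0]
    - [0.6,1,0]
    - [0,0,0]
  angular:
    - [0,0,0]
    - [0,0,0]
    - [0,0,0]
    - [0,0,0]
    - [0,0,0]
    - [0,0,0]
    - [0,0,0]
    - [0,0,0]
    - [0,0,0]

```text
time: 2.05
tcp_pos: [0.5454, -0.2262, 0.3243]
eef_rot: [-0.007, 1.0, -0.014, -0.003]
wrist_force: [0.5, -0.3, -0.0]
opening: 1.0
```

```bash
python3 - <<'E'
from h import *
cap('wrist','w1'); s=ctrl.sense(); print(s['time'],s['tcp_pos'],s['eef_rot'],s['qpos'])
E
```

```text
2.1 [ 0.54399589 -0.22882036  0.3242644 ] [-0.00608786  0.9998568  -0.01538798 -0.00353899] [ 0.28623056  0.32888572  0.0527219   1.8163917  -0.0311587   1.00751851
 -1.24857242]
```

View pics/w1.png

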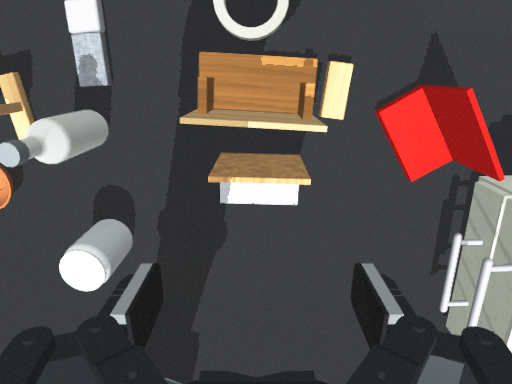

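The wrist view shows the board top edge (180–327, ~122), its stand and the offcut (337,90), the panel (259,168) with its foot (259,193), and the red look-alike (440,130).

```bash
python3 - <<'E'
from h import *
for tag in('w1','top0'):
    s=V(tag); C=s.cloud(); P=C.reshape(-1,3); col=s.p.reshape(-1,3)
    def box(x0,x1,y0,y1,z0,z1): 
        m=(P[:,0]>x0)&(P[:,0]<x1)&(P[:,1]>y0)&(P[:,1]<y1)&(P[:,2]>z0)&(P[:,2]<z1); return P[m]
    print(tag)
    for n,b in dict(panel=(.49,.548,-.32,-.14,.1,.135),board=(.55,.60,-.36,-.12,.1,.135),foot=(.42,.52,-.32,-.14,.008,.03),offc=(.56,.7,-.4,-.3,.008,.03)).items():
        Q=box(*b)
        if len(Q)<8: print(n,len(Q)); continue
        r=cv2.minAreaRect(Q[:,:2].astype(np.float32)*1000)
        k=np.polyfit(Q[:,1],Q[:,0],1)
        print(n,len(Q),'med',np.median(Q,0).round(4),'rect',[np.round(x,1) for x in r],'fit',k.round(4), 'z95',np.percentile(Q[:,2],95).round(4), 'yr',Q[:,1].min().round(4),Q[:,1].max().round(4))
# edges by pixel at z=.12
s=V('w1')
cv2.imwrite('pics/w1c.png',cv2.resize(s.p[90:215,160:345],(740,500),interpolation=cv2.INTER_CUBIC)[:,:,::-1])
E
```

```text
w1
panel 1030 med [ 0.5277 -0.2253  0.1193] rect [array([ 526.3, -225.3]), array([110.2,   7.4]), np.float64(87.3)] fit [0.0503 0.5388] z95 0.1213 yr -0.2804 -0.1704
board 1233 med [ 0.586  -0.2216  0.1201] rect [array([ 585.3, -221.1]), array([149.8,   6.4]), np.float64(85.1)] fit [0.0841 0.6047] z95 0.1215 yr -0.2959 -0.1465
foot 1611 med [ 0.4776 -0.2232  0.0201] rect [array([ 477.2, -223.3]), array([108.9,  31.6]), np.float64(86.6)] fit [0.0465 0.4878] z95 0.0215 yr -0.2779 -0.1681
offc 1703 med [ 0.6068 -0.3274  0.0202] rect [array([ 606.4, -350.4]), array([116.3,  70.4]), np.float64(77.4)] fit [0.4143 0.7469] z95 0.0218 yr -0.4 -0.3007
top0
panel 113 med [ 0.5246 -0.2289  0.1186] rect [array([ 525.4, -227.5]), array([109.3,   6.6]), np.float64(87.2)] fit [0.0495 0.5361] z95 0.1237 yr -0.2821 -0.173
board 163 med [ 0.5843 -0.2219  0.1182] rect [array([ 584.7, -222.8]), array([149.7,   7.4]), np.float64(85.1)] fit [0.0837 0.6029] z95 0.1228 yr -0.2972 -0.1482
foot 719 med [ 0.4899 -0.2266  0.0196] rect [array([ 490.9, -225.9]), array([109.8,  60.5]), np.float64(87.2)] fit [0.0088 0.492 ] z95 0.0239 yr -0.2815 -0.1698
offc 268 med [ 0.6057 -0.3301  0.0195] rect [array([ 621.2, -346.2]), array([138. ,  91.3]), np.float64(11.5)] fit [0.4126 0.7462] z95 0.0238 yr -0.3992 -0.3006
```

View pics/w1c.png

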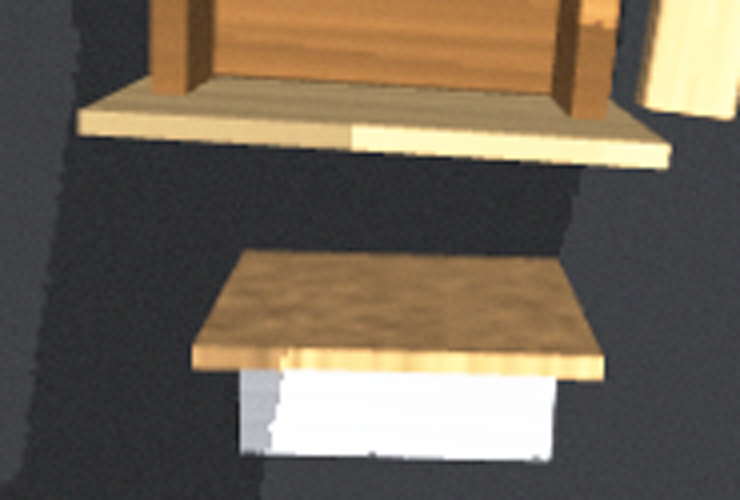

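Request:
apply_moves:
  claw: [0,0,0,0,0,0,0,0,0,0]
  xyz:
    - [-0.8,0,0]
    - [-0.8,0,0]
    - [-0.8,0,0]
    - [-0.8,0.1,-0.3]
    - [-0.6,0.1,-0.8]
    - [-0.4,0,-1]
    - [-0.1,0,-1]
    - [0,0,-1]
    - [0,0,-1]
    - [0,0,0]
  angular:
    - [0,-0.5,-0.2]
    - [0,-0.5,0]
    - [0,-0.5,0]
    - [0,-0.5,0]
    - [0,0,0]
    - [0,0,0]
    - [0,0,0]
    - [0,0,0]
    - [0,0,0]
    - [0,0,0]

```text
time: 3.1
tcp_pos: [0.4226, -0.2365, 0.1934]
eef_rot: [-0.003, 0.996, -0.034, 0.087]
wrist_force: [-0.7, 0.1, -1.1]
opening: 0.497
```

```bash
python3 - <<'E'
from h import *
cap('wrist','w2'); s=ctrl.sense(); print(s['time'],s['tcp_pos'],s['eef_rot'],s['qpos'],s['opening'])
from scipy.spatial.transform import Rotation as R
q=s['eef_rot']; Rt=R.from_quat(q[[1,2,3,0]]).as_matrix(); print(Rt.round(4))
v=V('w2'); P=(v.cloud().reshape(-1,3)-s['tcp_pos'])@Rt   # tool frame
m=(abs(P[:,1])<.07)&(abs(P[:,0])<.02)&(P[:,2]>-.06)&(P[:,2]<.03)
Q=P[m]
for sg in(1,-1):
    q=Q[Q[:,1]*sg>0]; print(len(q), np.percentile(q,[1,50,99],axis=0).round(4), 'maxz',np.sort(q[:,2])[-20:].round(4))
# check w1 at full open
v=V('w1'); Rt1=R.from_quat([0.9998568,-0.01538798,-0.00353899,-0.00608786]).as_matrix(); P=(v.cloud().reshape(-1,3)-np.array([0.54399589,-0.22882036,0.3242644]))@Rt1
m=(abs(P[:,1])<.07)&(abs(P[:,0])<.02)&(P[:,2]>-.06)&(P[:,2]<.03); Q=P[m]
for sg in(1,-1):
    q=Q[Q[:,1]*sg>0]; print(len(q), np.percentile(q,[1,50,99],axis=0).round(4), 'maxz',np.sort(q[:,2])[-20:].round(4))
E
```

```text
3.15 [ 0.42366907 -0.23719079  0.19490006] [-0.00182888  0.99555038 -0.03402748  0.08785341] [ 0.45086177  0.30237157  0.0184251   2.26959851 -0.20384471  0.41894675
 -0.99102041] 0.5010186601629495
[[ 0.9822 -0.0674  0.175 ]
 [-0.0681 -0.9977 -0.0023]
 [ 0.1748 -0.0096 -0.9846]]
7147 [[-0.0117  0.0203 -0.0597]
 [ 0.0061  0.0338 -0.052 ]
 [ 0.0124  0.0531 -0.0053]] maxz [-0.0025 -0.0024 -0.0024 -0.0023 -0.0022 -0.002  -0.0019 -0.0019 -0.0017
 -0.0016 -0.0016 -0.0016 -0.0013 -0.0012 -0.001  -0.0007 -0.0007 -0.0007
 -0.0006 -0.0006]
7126 [[-0.0118 -0.0548 -0.0597]
 [ 0.006  -0.0355 -0.0521]
 [ 0.0123 -0.022  -0.0054]] maxz [-0.0026 -0.0026 -0.0024 -0.0023 -0.0023 -0.0023 -0.0022 -0.0018 -0.0017
 -0.0017 -0.0015 -0.0014 -0.0014 -0.0014 -0.0011 -0.0011 -0.001  -0.0009
 -0.0006 -0.0005]
3901 [[-0.0089  0.0394 -0.0598]
 [ 0.0086  0.0413 -0.0409]
 [ 0.0149  0.0632 -0.0151]] maxz [-0.0144 -0.0144 -0.0144 -0.0144 -0.0143 -0.0143 -0.0143 -0.0143 -0.0143
 -0.0141 -0.014  -0.0139 -0.0137 -0.0136 -0.0136 -0.0134 -0.0134 -0.0134
 -0.0131 -0.0127]
3827 [[-0.0092 -0.067  -0.0598]
 [ 0.0082 -0.047  -0.0407]
 [ 0.0146 -0.0451 -0.0154]] maxz [-0.0146 -0.0146 -0.0146 -0.0145 -0.0144 -0.0143 -0.0143 -0.0143 -0.0142
 -0.0142 -0.0141 -0.014  -0.014  -0.0139 -0.0138 -0.0137 -0.0137 -0.0136
 -0.0134 -0.0131]
```

View pics/w2.png

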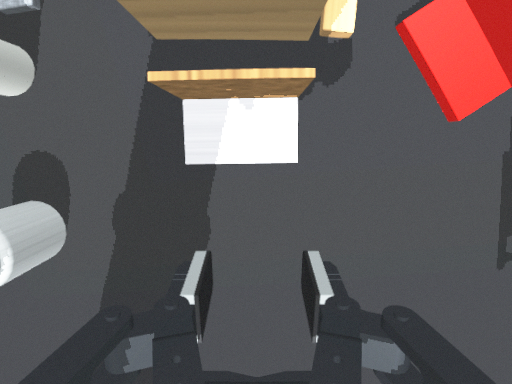

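The view shows the foot fully (183–298, 97–163), the panel edge at row 75, the board at row 35, and half-open fingers at (197,290) and (318,290). Measuring the foot from this second view.

```bash
python3 - <<'E'
from h import *
s=V('w2'); P=s.cloud().reshape(-1,3)
def box(x0,x1,y0,y1,z0,z1): 
    m=(P[:,0]>x0)&(P[:,0]<x1)&(P[:,1]>y0)&(P[:,1]<y1)&(P[:,2]>z0)&(P[:,2]<z1); return P[m]
for n,b in dict(panel=(.49,.548,-.32,-.14,.112,.135),board=(.55,.60,-.36,-.12,.112,.135),foot=(.42,.53,-.32,-.14,.012,.03)).items():
    Q=box(*b); r=cv2.minAreaRect(Q[:,:2].astype(np.float32)*1000)
    print(n,len(Q),np.median(Q,0).round(4),[np.round(x,1) for x in r], Q.min(0).round(4))
E
```

```text
panel 1912 [ 0.5253 -0.2245  0.1202] [array([ 525.6, -225.1]), array([110. ,   6.8]), np.float64(87.0)] [ 0.5198 -0.28    0.1121]
  return _methods._mean(a, axis=axis, dtype=dtype,
  ret = um.true_divide(
Traceback (most recent call last):
ValueError: zero-size array to reduction operation minimum which has no identity
```

Request:
apply_moves:
  claw: [0,0,0,0,0,0,0,0,0]
  xyz:
    - [0,0.2,-0.6]
    - [0,0.2,-1]
    - [0,0.2,-1]
    - [0,0,-1]
    - [0,0,-1]
    - [0,0,-1]
    - [0,0,-0.8]
    - [0,0,-0.4]
    - [0,0,0]
  angular:
    - [0,0,0.1]
    - [0,0,0.1]
    - [0,0,0]
    - [0,0,0]
    - [0,0,0]
    - [0,0,0]
    - [0,0,0]
    - [0,0,0]
    - [0,0,0]

```text
time: 4.05
tcp_pos: [0.4354, -0.2298, 0.0681]
eef_rot: [-0.002, 0.995, -0.028, 0.1]
wrist_force: [-0.6, 0.3, 0.1]
opening: 0.498
```

```bash
cat > st.py <<'E'
from h import *
from scipy.spatial.transform import Rotation as R
s=ctrl.sense();q=s['eef_rot']; M=R.from_quat(q[[1,2,3,0]]).as_matrix()
print(s['time'],s['tcp_pos'].round(4),'yaw',np.degrees(np.arctan2(M[1,0],M[0,0])).round(2),'z',M[:,2].round(3),'y',M[:,1].round(3),'F',s['wrist_force'].round(1),s['qpos'].round(2),round(s['opening'],3))
E
python3 st.py
```

```text
4.05 [ 0.4354 -0.2298  0.0681] yaw -3.29 z [ 0.199 -0.002 -0.98 ] y [-0.056 -0.998 -0.01 ] F [-0.6  0.3  0.1] [ 0.47  0.56 -0.04  2.35 -0.92  0.08 -0.27] 0.498
```

Request:
apply_moves:
  claw: [0,0,0,0]
  xyz:
    - [0,0.1,0]
    - [0,0.1,0]
    - [0,0.1,-0.5]
    - [0,0,0]
  angular:
    - [0,0.7,0.1]
    - [0,0.7,0]
    - [0,0,0]
    - [0,0,0]

```text
time: 4.45
tcp_pos: [0.4375, -0.2278, 0.0602]
eef_rot: [0.0, 0.999, -0.028, 0.04]
wrist_force: [-0.4, 0.9, 0.7]
opening: 0.502
```

```bash
python3 st.py
```

```text
4.45 [ 0.4375 -0.2278  0.0602] yaw -3.19 z [ 0.08  -0.003 -0.997] y [-0.056 -0.998 -0.002] F [-0.4  0.9  0.7] [ 0.18  0.61  0.3   2.29 -0.84  0.27 -0.38] 0.502
```

Request:
apply_moves:
  claw: [0,0,0,0,0]
  xyz:
    - [0,0.1,-0.7]
    - [0,0.1,-0.7]
    - [0,0,-0.5]
    - [0,0,-0.2]
    - [0,0,0]
  angular:
    - [0,0,0]
    - [0,0,0]
    - [0,0,0]
    - [0,0,0]
    - [0,0,0]

```text
time: 4.95
tcp_pos: [0.4431, -0.2255, 0.0123]
eef_rot: [0.001, 0.998, -0.028, 0.047]
wrist_force: [0.1, 0.0, 0.7]
opening: 0.499
```

```bash
python3 st.py
```

```text
4.95 [ 0.4431 -0.2255  0.0123] yaw -3.24 z [ 0.094 -0.005 -0.996] y [-0.056 -0.998 -0.001] F [0.1 0.  0.7] [ 0.33  0.69  0.1   2.3  -0.95  0.12 -0.28] 0.499
```

Request:
apply_moves:
  claw: [0,0,0,0]
  xyz:
    - [0,0,-0.2]
    - [0,0,-0.2]
    - [0,0.0,-0.1]
    - [0,0,0]
  angular:
    - [0,0.3,0]
    - [0,0.2,0]
    - [0,0,0]
    - [0,0,0]

```text
time: 5.35
tcp_pos: [0.4444, -0.2277, 0.0031]
eef_rot: [0.002, 0.999, -0.03, 0.027]
wrist_force: [0.7, 0.3, -0.1]
opening: 0.504
```

```bash
python3 st.py; python3 -c "
from h import *
cap('wrist','w3')"
```

```text
5.35 [ 0.4444 -0.2277  0.0031] yaw -3.42 z [ 0.055 -0.006 -0.998] y [-0.06  -0.998  0.003] F [ 0.7  0.3 -0.1] [ 0.26  0.72  0.19  2.28 -0.94  0.17 -0.31] 0.504
```

View pics/w3.png

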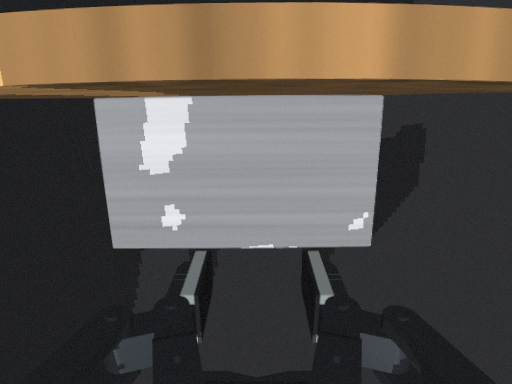

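Request:
apply_moves:
  claw: [0,0,0,0,0,0,0]
  xyz:
    - [0,0.2,0]
    - [0.2,0,0]
    - [0.25,-0.02,0]
    - [0.25,-0.02,0]
    - [0.25,-0.02,0]
    - [0.25,-0.02,0]
    - [0,0,0]
  angular:
    - [0,0,0]
    - [0,0,0]
    - [0,0,0]
    - [0,0,-0.1]
    - [0,0,-0.1]
    - [0,0,0]
    - [0,0,0]

```text
time: 6.1
tcp_pos: [0.4634, -0.2219, 0.0036]
eef_rot: [-0.002, 0.999, -0.042, 0.02]
wrist_force: [0.4, 0.1, -1.2]
opening: 0.502
```

```bash
python3 st.py; python3 -c "
from h import *
cap('wrist','w4')"
```

```text
6.1 [ 0.4634 -0.2219  0.0036] yaw -4.79 z [ 0.039  0.002 -0.999] y [-0.083 -0.997 -0.005] F [ 0.4  0.1 -1.2] [ 0.17  0.74  0.27  2.24 -0.92  0.25 -0.38] 0.502
```

View pics/w4.png

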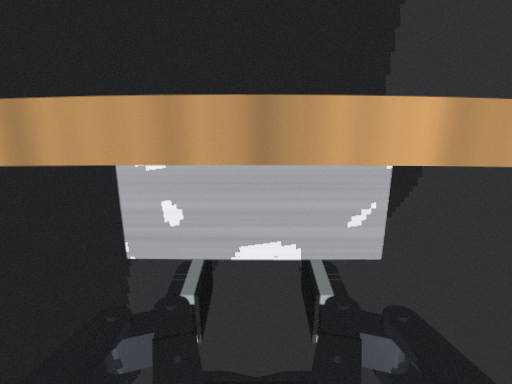

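Request:
apply_moves:
  claw: [0,0,0,0,0,0]
  xyz:
    - [0.25,-0.02,0]
    - [0.25,-0.02,0]
    - [0.25,-0.02,0]
    - [0.25,-0.02,0]
    - [0.25,-0.02,0]
    - [0,0,0]
  angular:
    - [0,0,0]
    - [0,0,0]
    - [0,0,0]
    - [0,0,0]
    - [0,0,0]
    - [0,0,0]

```text
time: 6.75
tcp_pos: [0.4807, -0.222, 0.0031]
eef_rot: [-0.006, 0.999, -0.044, 0.009]
wrist_force: [0.5, -0.3, -0.3]
opening: 0.499
```

```bash
python3 st.py
```

```text
6.75 [ 0.4807 -0.222   0.0031] yaw -5.09 z [ 0.018  0.011 -1.   ] y [-0.089 -0.996 -0.013] F [ 0.5 -0.3 -0.3] [ 0.11  0.76  0.35  2.19 -0.89  0.33 -0.44] 0.499
```

Request:
apply_moves:
  claw: [0,0,0,0,0,0]
  xyz:
    - [0.25,-0.02,0]
    - [0.25,-0.02,0]
    - [0.25,-0.02,0]
    - [0.25,-0.02,0]
    - [0.2,-0.02,0]
    - [0,0,0]
  angular:
    - [0,-0.05,0]
    - [-0.1,-0.05,0.03]
    - [0,0,0.03]
    - [0,0,0]
    - [0,0,0]
    - [0,0,0]

```text
time: 7.35
tcp_pos: [0.5014, -0.2227, 0.0025]
eef_rot: [-0.006, 0.999, -0.043, 0.005]
wrist_force: [-1.3, 0.4, 0.8]
opening: 0.501
```

```bash
python3 st.py;python3 -c "
from h import *
cap('wrist','w5')"
```

```text
7.35 [ 0.5014 -0.2227  0.0025] yaw -4.91 z [ 0.011  0.011 -1.   ] y [-0.085 -0.996 -0.012] F [-1.3  0.4  0.8] [ 0.07  0.78  0.39  2.14 -0.86  0.38 -0.48] 0.501
```

View pics/w5.png

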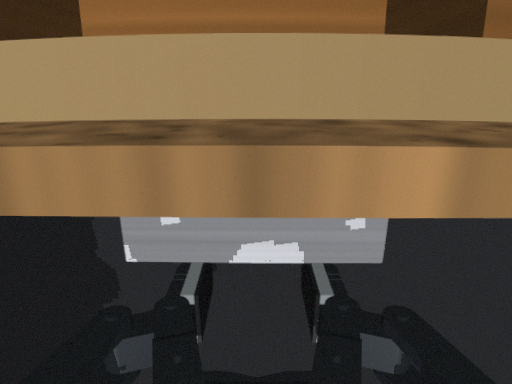

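There is still a small gap (dark band at rows 122–148). I'll keep pushing gently.

Request:
apply_moves:
  claw: [0,0,0,0]
  xyz:
    - [0.15,-0.01,0]
    - [0.15,-0.01,0]
    - [0.15,-0.01,0]
    - [0,0,0]
  angular:
    - [0,0,0]
    - [0,0,0]
    - [0,0,0]
    - [0,0,0]

```text
time: 7.8
tcp_pos: [0.5032, -0.2225, 0.0022]
eef_rot: [-0.008, 0.999, -0.043, -0.002]
wrist_force: [0.4, 0.1, -0.6]
opening: 0.5
```

```bash
python3 st.py;python3 -c "
from h import *
cap('wrist','w6')"
```

```text
7.8 [ 0.5032 -0.2225  0.0022] yaw -4.97 z [-0.003  0.017 -1.   ] y [-0.087 -0.996 -0.016] F [ 0.4  0.1 -0.6] [ 0.05  0.79  0.41  2.13 -0.85  0.41 -0.5 ] 0.5
```

View pics/w6.png

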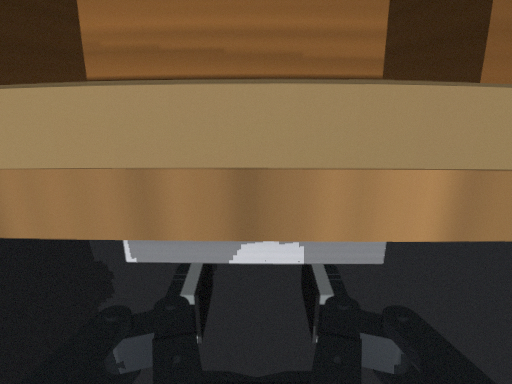

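Request:
apply_moves:
  claw: [0,0,0]
  xyz:
    - [0.2,-0.02,0]
    - [0.2,-0.02,0]
    - [0.2,-0.02,0]
  angular:
    - [0,0,0]
    - [0,0,0]
    - [0,0,0]

```text
time: 8.15
tcp_pos: [0.503, -0.2222, 0.002]
eef_rot: [-0.013, 0.999, -0.044, -0.013]
wrist_force: [-12.0, -0.2, 8.9]
opening: 0.497
```

```bash
python3 st.py;python3 -c "
from h import *
cap('wrist','w7')"
```

```text
8.15 [ 0.503  -0.2222  0.002 ] yaw -5.02 z [-0.026  0.027 -0.999] y [-0.088 -0.996 -0.025] F [-12.   -0.2   8.9] [ 0.04  0.8   0.44  2.11 -0.83  0.45 -0.52] 0.497
```

View pics/w7.png

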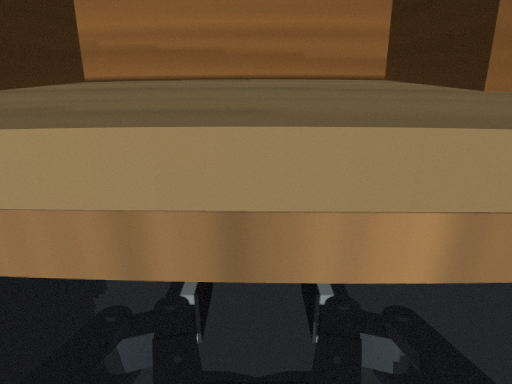

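Request:
apply_moves:
  claw: [0,0,0,0,0,0,0,0,0,0]
  xyz:
    - [-0.5,0.04,0]
    - [-0.7,0.05,0]
    - [0,0,0.5]
    - [0,0,1]
    - [0,0,1]
    - [0,0,1]
    - [0,0,1]
    - [0,0,1]
    - [0,0,1]
    - [0,0,1]
  angular:
    - [0,0,0]
    - [0,-0.4,0]
    - [-0.3,0,0]
    - [0,0,0]
    - [0,0,0]
    - [0,0,0]
    - [0,0,0]
    - [0,0,0]
    - [0,0,0]
    - [0,0,0]

```text
time: 9.2
tcp_pos: [0.4917, -0.2211, 0.196]
eef_rot: [0.002, 0.999, -0.04, 0.017]
wrist_force: [0.0, -0.5, 0.5]
opening: 0.503
```

Request:
apply_moves:
  claw: [0,0,0,0]
  xyz:
    - [0.5,0,1]
    - [0.5,0,1]
    - [0.5,0,0.5]
    - [0,0,0]
  angular:
    - [0,0,0]
    - [0,0,0]
    - [0,0,0]
    - [0,0,0]

```text
time: 9.6
tcp_pos: [0.541, -0.2211, 0.268]
eef_rot: [0.005, 0.999, -0.037, 0.027]
wrist_force: [-0.2, -0.4, 1.1]
opening: 0.496
```

```bash
python3 st.py;cat > pb.py <<'E'
from h import *
import sys
tag=sys.argv[1]
s=V(tag); C=s.cloud(); P=C.reshape(-1,3)
m=(P[:,0]>.54)&(P[:,0]<.62)&(P[:,1]>-.32)&(P[:,1]<-.12)&(P[:,2]>.112)&(P[:,2]<.13)
Q=P[m]; print(len(Q))
n=np.array([.9965,-.0838]);t=np.array([.0838,.9965]);o=np.array([.5823,-.22085])
u=(Q[:,:2]-o)@n; w=(Q[:,:2]-o)@t
for a in np.arange(-.08,.081,.02):
    k=(w>a-.01)&(w<=a+.01)
    if k.sum()>5: print(a.round(2),k.sum(),'u',(np.percentile(u[k],[2,98])*1000).round(1),'z',np.median(Q[k,2]).round(4))
f=u<-0.002
print('panel w range',w[f].min(),w[f].max(),'board w',w[u>.001].min(),w[u>.001].max())
f2=np.polyfit(w[u<-.001],u[u<-.001],1);print('slope panel',f2, 'board',np.polyfit(w[u>.001],u[u>.001],1))
E
python3 -c "
from h import *
cap('wrist','w8')"; python3 pb.py w8
```

```text
9.6 [ 0.541  -0.2211  0.268 ] yaw -4.28 z [ 0.055 -0.011 -0.998] y [-0.075 -0.997  0.007] F [-0.2 -0.4  1.1] [-0.29  0.46  0.85  1.96 -0.48  0.87 -0.84] 0.496
2243
-0.08 42 u [0.2 6.1] z 0.12
-0.06 276 u [-6.1  6. ] z 0.1204
-0.04 342 u [-6.3  5.9] z 0.1204
-0.02 332 u [-5.6  5.9] z 0.1204
0.0 345 u [-5.8  5.8] z 0.1204
0.02 348 u [-5.9  5.9] z 0.1204
0.04 331 u [-6.   5.9] z 0.1204
0.06 181 u [-0.1  6.1] z 0.1202
0.08 46 u [-0.1  6.1] z 0.1201
panel w range -0.061850514930564836 0.047780322792993116 board w -0.07463730949150266 0.07539426281019167
slope panel [ 0.00051586 -0.00364595] board [0.00046909 0.00375826]
```

View pics/w8.png

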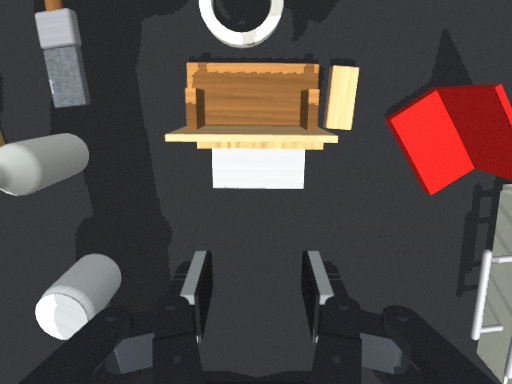

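Panel is flush: the pair is 12 mm thick all along, slopes match, and the panel spans −62..+48 mm along the board. Next is the rack: lift and turn +94°.

Request:
apply_moves:
  claw: [0.5,0.5,0.5,1,1,1,1,1,1,1]
  xyz:
    - [0,0.4,1]
    - [0.1,0.8,0.8]
    - [0.1,0.8,0.5]
    - [0.1,0.8,0.4]
    - [0.1,0.8,0]
    - [0.1,0.8,0]
    - [0.1,0.8,0]
    - [0.1,0.8,0]
    - [0.1,0.8,0]
    - [0.1,0.8,0]
  angular:
    - [0,0.3,0.9]
    - [0,0.3,0.9]
    - [0,0,0.9]
    - [0,0,0.9]
    - [0,0,0.9]
    - [0,0,0.9]
    - [0,0,0.9]
    - [0,0,0.9]
    - [0,0,0.9]
    - [0,0,0.9]

```text
time: 10.65
tcp_pos: [0.5536, -0.0227, 0.3253]
eef_rot: [0.002, 0.932, 0.363, -0.007]
wrist_force: [-0.5, 0.3, 0.6]
opening: 1.0
```

```bash
python3 st.py
```

```text
10.65 [ 0.5536 -0.0227  0.3253] yaw 42.52 z [-0.011 -0.009 -1.   ] y [ 0.676 -0.737 -0.001] F [-0.5  0.3  0.6] [-0.57  0.33  0.69  1.91 -0.24  1.   -0.61] 1.0
```

Request:
apply_moves:
  claw: [1,1,1,1,1,1,1,1,1,1]
  xyz:
    - [0.2,0.8,0]
    - [0.2,0.8,0]
    - [0.2,0.8,0]
    - [0.2,0.8,0]
    - [0.2,0.8,0]
    - [0.2,0.8,0]
    - [0.2,0.6,0]
    - [0.2,0.4,0]
    - [0,0,0]
    - [0,0,0]
  angular:
    - [0,0,0.95]
    - [0,0,0.95]
    - [0,0,0.95]
    - [0,0,0.95]
    - [0,0,0.95]
    - [0,0,0.95]
    - [0,0,0.95]
    - [0,0,0.95]
    - [0,0,0.95]
    - [0,0,0]

```text
time: 11.65
tcp_pos: [0.5827, 0.1382, 0.3082]
eef_rot: [-0.002, 0.717, 0.697, -0.016]
wrist_force: [0.1, -0.9, -0.0]
opening: 1.0
```

```bash
python3 st.py; python3 -c "
from h import *
cap('wrist','w9')"
```

```text
11.65 [0.5827 0.1382 0.3082] yaw 88.41 z [-0.025 -0.02  -1.   ] y [ 0.999 -0.028 -0.024] F [ 0.1 -0.9 -0. ] [-0.64  0.39  0.44  1.82 -0.18  1.01 -0.15] 1.0
```

View pics/w9.png

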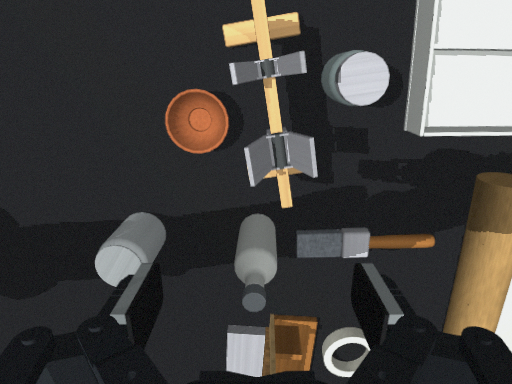

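The wide clamp is at (280,157) and the narrow one at (268,70); the rail runs from (258,0) to (287,205). Measuring both here and again from the top camera.

```bash
cat > ck.py <<'E'
from h import *
import sys
for tag in sys.argv[1:]:
    s=V(tag); P=s.cloud().reshape(-1,3); col=s.p.reshape(-1,3).astype(int)
    def B(x0,x1,y0,y1,z0,z1): 
        return (P[:,0]>x0)&(P[:,0]<x1)&(P[:,1]>y0)&(P[:,1]<y1)&(P[:,2]>z0)&(P[:,2]<z1)
    print(tag)
    wood=col[:,0]-col[:,2]>40
    m=B(.55,.65,.08,.30,.112,.128)&wood; Q=P[m]
    r=cv2.minAreaRect(Q[:,:2].astype(np.float32)*1000); k=np.polyfit(Q[:,1],Q[:,0],1)
    print('rail',len(Q),[np.round(x,1) for x in r],'fit',k.round(4),'z',np.median(Q[:,2]).round(4))
    yaw=-np.arctan(k[0]); n=np.array([np.cos(yaw),np.sin(yaw)]); t=np.array([-n[1],n[0]]); o=np.array(r[0])/1000
    print('yaw',np.degrees(yaw).round(2))
    for nm,(y0,y1) in dict(wide=(.1,.19),narrow=(.2,.28)).items():
        m=B(.53,.68,y0,y1,.128,.20)&~wood; Q=P[m]
        w=(Q[:,:2]-o)@t;u=(Q[:,:2]-o)@n
        print(nm,len(Q),'w 1/99',np.percentile(w,[1,99]).round(4),'u',np.percentile(u,[1,99]).round(4),'z',np.percentile(Q[:,2],[1,99]).round(4))
        for z in (.135,.145,.155,.165,.175,.183):
            k=abs(Q[:,2]-z)<.004
            for sg in(-1,1):
                kk=k&(u*sg>0)
                if kk.sum()>5: print('  z',z,sg,kk.sum(),'u',(np.percentile(u[kk],[3,50,97])*1000).round(1),'w',(np.percentile(w[kk],[3,97])*1000).round(1))
        c=np.percentile(w,[1,99]).mean(); print(' center',(o+t*c).round(4))
E
python3 ck.py w9 top0
```

```text
w9
rail 1934 [array([595.4, 189.1]), array([ 12.1, 197.4]), np.float64(7.5)] fit [-0.1315  0.6203] z 0.1203
yaw 7.49
wide 2413 w 1/99 [-0.0528 -0.0194] u [-0.0287  0.0287] z [0.1285 0.1731]
  z 0.135 -1 289 u [-13.1  -4.5  -0.2] w [-52.  -19.7]
  z 0.135 1 271 u [ 0.2  5.8 12.9] w [-52.4 -19.6]
  z 0.145 -1 133 u [-17.6 -15.5 -13.9] w [-51.6 -19.5]
  z 0.145 1 137 u [13.8 15.3 17.1] w [-51.3 -19.5]
  z 0.155 -1 138 u [-21.4 -19.1 -17.6] w [-51.3 -19.4]
  z 0.155 1 161 u [17.4 19.1 20.9] w [-52.2 -19.4]
  z 0.165 -1 153 u [-24.7 -22.9 -21.2] w [-51.2 -19.5]
  z 0.165 1 174 u [21.3 22.8 24.6] w [-52.5 -19.5]
  z 0.175 -1 167 u [-29.  -26.6 -24.8] w [-51.7 -20.3]
  z 0.175 1 180 u [24.8 26.7 28.9] w [-52.3 -20.3]
 center [0.6001 0.1533]
narrow 1393 w 1/99 [0.0324 0.0482] u [-0.029   0.0287] z [0.1288 0.173 ]
  z 0.135 -1 166 u [-12.9  -5.7  -0.2] w [33.1 47.9]
  z 0.135 1 175 u [ 0.3  6.7 13.1] w [32.6 47.9]
  z 0.145 -1 77 u [-17.3 -15.6 -14.1] w [33.1 47.6]
  z 0.145 1 86 u [14.  15.4 17. ] w [32.7 47.8]
  z 0.155 -1 80 u [-20.6 -19.2 -17.8] w [33.4 47.9]
  z 0.155 1 97 u [17.6 19.3 2
[... 607 characters left out ...]
2.9 15.9 18.8] w [-54.4 -20.9]
  z 0.155 1 19 u [17.7 20.2 21.8] w [-52.2 -24.9]
  z 0.165 -1 13 u [-27.3 -23.7 -21.7] w [-51.  -20.4]
  z 0.165 1 26 u [21.3 23.2 29.8] w [-52.6 -21.3]
  z 0.175 -1 8 u [-29.1 -28.1 -25.5] w [-42.4 -27.1]
  z 0.175 1 7 u [24.5 26.6 27.8] w [-51.  -25.5]
 center [0.5997 0.1505]
narrow 112 w 1/99 [0.0311 0.0469] u [-0.029   0.0289] z [0.1282 0.1732]
  z 0.135 -1 13 u [-13.   -6.6  -1.1] w [32.1 46.3]
  z 0.135 1 14 u [ 0.2 11.5 15.3] w [31.7 45.9]
  z 0.145 1 12 u [13.2 16.2 18.4] w [31.3 46.4]
  z 0.155 1 8 u [17.9 19.8 21.2] w [34.  46.4]
  z 0.165 -1 9 u [-28.  -25.2 -22.6] w [31.4 46.4]
  z 0.165 1 15 u [19.9 23.8 29.1] w [32.  46.1]
 center [0.5898 0.226 ]
```

The wide clamp is centred at (0.600, 0.153) with rail yaw 7.5°. Both cameras agree within 3 mm, its measured width is 33 mm, and its handle tops are at ~0.175. Going above it.

Request:
apply_moves:
  claw: [1,1,1,1,1,1,1]
  xyz:
    - [0.35,0.3,-0.3]
    - [0.35,0.3,-0.8]
    - [0,0,-0.8]
    - [0,0,-0.8]
    - [0,0,-0.8]
    - [0,0,-0.4]
    - [0,0,0]
  angular:
    - [0.23,-0.29,0.9]
    - [0,0,0.9]
    - [0,0,0]
    - [0,0,0]
    - [0,0,0]
    - [0,0,0]
    - [0,0,0]

```text
time: 12.4
tcp_pos: [0.5976, 0.1514, 0.2041]
eef_rot: [-0.001, 0.663, 0.749, -0.001]
wrist_force: [0.0, -0.5, 0.2]
opening: 0.999
```

```bash
python3 st.py; python3 -c "
from h import *
cap('wrist','w10')"; python3 ck.py w10 | grep -v '  z'
```

```text
12.4 [0.5976 0.1514 0.2041] yaw 96.96 z [-0.002 -0.    -1.   ] y [ 0.993  0.121 -0.002] F [ 0.  -0.5  0.2] [-0.57  0.51  0.35  1.9  -0.24  0.78  0.04] 0.999
w10
rail 3552 [array([595.7, 186.7]), array([ 11.8, 192.2]), np.float64(7.6)] fit [-0.1313  0.6202] z 0.1204
yaw 7.48
wide 5128 w 1/99 [-0.0501 -0.0161] u [-0.0286  0.0287] z [0.1284 0.1727]
 center [0.6    0.1538]
narrow 3167 w 1/99 [0.0351 0.0506] u [-0.0285  0.0289] z [0.1287 0.173 ]
 center [0.5901 0.2291]
```

View pics/w10.png

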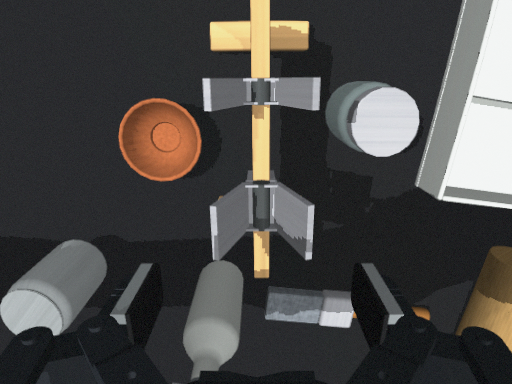

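Request:
apply_moves:
  claw: [1,1,1,1,1]
  xyz:
    - [0.1,0.1,-0.5]
    - [0,0,-0.7]
    - [0,0,-0.6]
    - [0,0,-0.4]
    - [0,0,0]
  angular:
    - [0,0,0.1]
    - [0,0,0]
    - [0,0,0]
    - [0,0,0]
    - [0,0,0]

```text
time: 12.95
tcp_pos: [0.6045, 0.1554, 0.1505]
eef_rot: [0.002, 0.659, 0.752, 0.004]
wrist_force: [-0.7, 0.4, 0.3]
opening: 1.003
```

```bash
python3 st.py
```

```text
12.95 [0.6045 0.1554 0.1505] yaw 97.5 z [ 0.009  0.003 -1.   ] y [0.991 0.131 0.009] F [-0.7  0.4  0.3] [-0.54  0.58  0.32  1.92 -0.28  0.67  0.07] 1.003
```

Request:
apply_moves:
  claw: [1,1,1]
  xyz:
    - [-0.18,-0.07,-0.2]
    - [0,0,-0.1]
    - [0,0,0]
  angular:
    - [0,0.1,0]
    - [0,0,0]
    - [0,0,0]

```text
time: 13.25
tcp_pos: [0.6009, 0.1538, 0.1437]
eef_rot: [-0.001, 0.659, 0.752, 0.002]
wrist_force: [0.2, -0.6, -0.3]
opening: 0.999
```

```bash
python3 st.py
```

```text
13.25 [0.6009 0.1538 0.1437] yaw 97.5 z [ 0.002  0.004 -1.   ] y [0.991 0.131 0.002] F [ 0.2 -0.6 -0.3] [-0.54  0.59  0.31  1.93 -0.28  0.66  0.08] 0.999
```

Request:
apply_moves:
  claw: [0,-1,-1,-1,-1,-1,-1,-1]
  xyz:
    - [0,0,0]
    - [0,0,0]
    - [0,0,0]
    - [0,0,0]
    - [0,0,0]
    - [0,0,0]
    - [0,0,0]
    - [0,0,0]
  angular:
    - [0,0,0]
    - [0,0,0]
    - [0,0,0]
    - [0,0,0]
    - [0,0,0]
    - [0,0,0]
    - [0,0,0]
    - [0,0,0]
  force: 35

```text
time: 14.05
tcp_pos: [0.6045, 0.1543, 0.1519]
eef_rot: [0.001, 0.66, 0.752, 0.006]
wrist_force: [-0.8, 0.3, 0.6]
opening: 0.271
```

```bash
python3 st.py; python3 -c "
from h import *
cap('wrist','w11')"
```

```text
14.05 [0.6045 0.1543 0.1519] yaw 97.46 z [ 0.009  0.009 -1.   ] y [0.991 0.13  0.01 ] F [-0.8  0.3  0.6] [-0.54  0.58  0.31  1.92 -0.28  0.67  0.08] 0.271
```

View pics/w11.png

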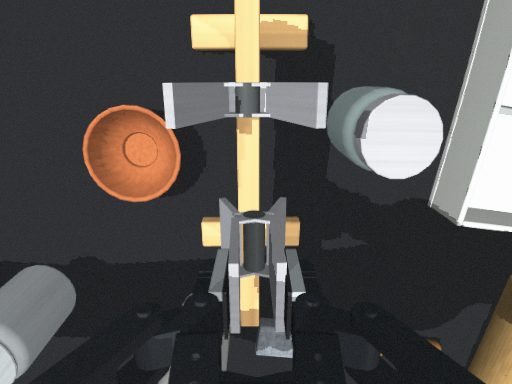

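Opening is 0.27 (≈23 mm): the handles are squeezed to the stop between the pads. The barrel is at (254,245) and the narrow clamp (247,100) is untouched. Checking the seat of the barrel.

```bash
cat > br.py <<'E'
from h import *
import sys
from scipy.spatial.transform import Rotation as R
s=V(sys.argv[1]); st=ctrl.sense(); C=s.cloud()
q=st['eef_rot']; M=R.from_quat(q[[1,2,3,0]]).as_matrix(); T=(C-st['tcp_pos'])@M
for v in range(205,300,6):
    print(v,[tuple((T[v,u]*1000).round(0).astype(int)) for u in range(222,292,8)])
E
python3 br.py w11
```

```text
205 [(np.int64(14), np.int64(-21), np.int64(44)), (np.int64(17), np.int64(-15), np.int64(38)), (np.int64(19), np.int64(-10), np.int64(32)), (np.int64(19), np.int64(-6), np.int64(31)), (np.int64(19), np.int64(-2), np.int64(32)), (np.int64(-27), np.int64(5), np.int64(152)), (np.int64(-27), np.int64(12), np.int64(153)), (np.int64(17), np.int64(12), np.int64(38)), (np.int64(-27), np.int64(27), np.int64(152))]
211 [(np.int64(10), np.int64(-21), np.int64(45)), (np.int64(16), np.int64(-15), np.int64(30)), (np.int64(17), np.int64(-10), np.int64(29)), (np.int64(16), np.int64(-6), np.int64(29)), (np.int64(17), np.int64(-2), np.int64(29)), (np.int64(17), np.int64(3), np.int64(28)), (np.int64(17), np.int64(7), np.int64(29)), (np.int64(14), np.int64(12), np.int64(34)), (np.int64(-32), np.int64(28), np.int64(152))]
217 [(np.int64(6), np.int64(-21), np.int64(47)), (np.int64(12), np.int64(-15), np.int64(31)), (np.int64(16), np.int64(-10), np.int64(21)), (np.int64(16), np.int64(-6), np.int64(22)), (np.int64(17), np.int64(-1), np.int64(20)), (np.int64(17), np.int64(3), np.int64(20)), (np.int64(17), np
[... 4866 characters left out ...]
4(6), np.int64(150)), (np.int64(-17), np.int64(7), np.int64(5)), (np.int64(4), np.int64(9), np.int64(-25)), (np.int64(8), np.int64(11), np.int64(-32))]
295 [(np.int64(11), np.int64(-13), np.int64(-39)), (np.int64(3), np.int64(-11), np.int64(-28)), (np.int64(2), np.int64(-8), np.int64(-27)), (np.int64(-39), np.int64(-7), np.int64(30)), (np.int64(-40), np.int64(-2), np.int64(32)), (np.int64(-125), np.int64(6), np.int64(151)), (np.int64(-125), np.int64(14), np.int64(151)), (np.int64(2), np.int64(9), np.int64(-27)), (np.int64(6), np.int64(11), np.int64(-33))]br.py:7: RuntimeWarning: invalid value encountered in cast
  print(v,[tuple((T[v,u]*1000).round(0).astype(int)) for u in range(222,292,8)])
```

Barrel top sits at ~0.1325, so it's still seated; pivot is ≈26 mm below the TCP and the clamp is centred between the pads. Lifting straight up.

Request:
apply_moves:
  claw: [-1,-1,-1,-1,-1,-1,-1,-1,-1]
  xyz:
    - [-0.08,0,0.2]
    - [-0.05,0,0.4]
    - [0,0,0.6]
    - [0,0,0.8]
    - [0,0,0.8]
    - [0,0,0.8]
    - [0,0,0.8]
    - [0,0,0.8]
    - [0,0,0]
  angular:
    - [0,0,0]
    - [0,0,0]
    - [0,0,0]
    - [0,0,0]
    - [0,0,0]
    - [0,0,0]
    - [0,0,0]
    - [0,0,0]
    - [0,0,0]

```text
time: 15.0
tcp_pos: [0.6034, 0.1541, 0.2948]
eef_rot: [0.004, 0.66, 0.751, 0.01]
wrist_force: [0.6, -0.6, -0.6]
opening: 0.261
```

```bash
python3 st.py; python3 -c "
from h import *
cap('wrist','w12')"
```

```text
15.0 [0.6034 0.1541 0.2948] yaw 97.41 z [ 0.019  0.01  -1.   ] y [0.991 0.129 0.02 ] F [ 0.6 -0.6 -0.6] [-0.6   0.41  0.39  1.81 -0.19  0.94 -0.  ] 0.261
```

View pics/w12.png

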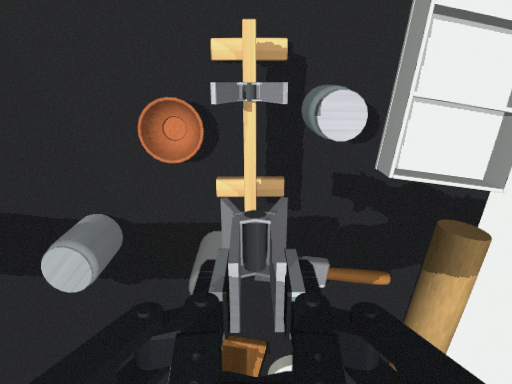

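The clamp is held open at (255,245), and the rack now holds only the narrow clamp. Carrying it to the board.

Request:
apply_moves:
  claw: [-1,-1,-1,-1,-1,-1,-1,-1,-1,-1]
  xyz:
    - [0,-0.3,0]
    - [0,-0.6,0]
    - [0,-0.8,0]
    - [0,-0.8,0]
    - [0,-0.8,0]
    - [0,-0.8,0]
    - [0,-0.8,0]
    - [0,-0.8,0]
    - [0,-0.8,0]
    - [0,-0.8,0]
  angular:
    - [-0.1,0.2,-0.25]
    - [0,0,-0.25]
    - [0,0,-0.25]
    - [0,0,-0.25]
    - [0,0,-0.25]
    - [0,0,-0.25]
    - [0,0,-0.25]
    - [0,0,-0.25]
    - [0,0,-0.25]
    - [0,0,-0.2]

```text
time: 16.05
tcp_pos: [0.5978, -0.0468, 0.2889]
eef_rot: [-0.003, 0.744, 0.668, -0.005]
wrist_force: [0.4, -0.8, -0.9]
opening: 0.264
```

```bash
python3 st.py
```

```text
16.05 [ 0.5978 -0.0468  0.2889] yaw 83.9 z [-0.011 -0.002 -1.   ] y [ 0.994 -0.106 -0.011] F [ 0.4 -0.8 -0.9] [-0.35  0.41  0.48  1.85 -0.22  0.95  0.13] 0.264
```

Request:
apply_moves:
  claw: [-1,-1,-1,-1,-1,-1,-1,-1,-1,-1]
  xyz:
    - [-0.1,-0.8,0]
    - [-0.1,-0.8,0]
    - [-0.1,-0.8,0]
    - [-0.1,-0.8,0]
    - [-0.1,-0.8,0]
    - [-0.1,-0.8,0]
    - [0,-0.8,0]
    - [0,-0.8,0]
    - [0,-0.6,0]
    - [0,0,0]
  angular:
    - [0,-0.1,0.13]
    - [0,0,0.13]
    - [0,0,0]
    - [0,0,0]
    - [0,0,0]
    - [0,0,0]
    - [0,0,0]
    - [0,0,0]
    - [0,0,0]
    - [0,0,0]

```text
time: 17.05
tcp_pos: [0.5755, -0.2485, 0.2899]
eef_rot: [0.002, 0.745, 0.668, -0.003]
wrist_force: [-0.5, 0.3, -1.1]
opening: 0.263
```

```bash
python3 st.py; python3 -c "
from h import *
cap('wrist','w13');cap('top','top1')"
```

```text
17.05 [ 0.5755 -0.2485  0.2899] yaw 83.75 z [-0.001 -0.007 -1.   ] y [ 0.994 -0.109 -0.   ] F [-0.5  0.3 -1.1] [-0.03  0.44  0.51  1.8  -0.25  0.96  0.47] 0.263
```

View pics/w13.png

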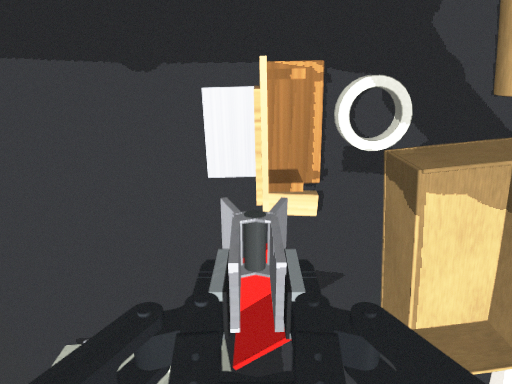

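```bash
python3 pb.py w13; python3 pb.py top1 | tail -2
```

```text
1766
-0.06 181 u [-5.9  5.9] z 0.1202
-0.04 249 u [-5.6  6. ] z 0.1203
-0.02 258 u [-5.8  5.5] z 0.1205
0.0 274 u [-5.5  5.8] z 0.1205
0.02 304 u [-5.8  6. ] z 0.1204
0.04 291 u [-5.4  5.6] z 0.1204
0.06 167 u [0.4 5.9] z 0.1202
0.08 42 u [0.8 6. ] z 0.1204
panel w range -0.06188249098702153 0.04807266936298618 board w -0.06812952513581864 0.0749086747377141
slope panel [ 0.00201462 -0.0034936 ] board [0.00024628 0.00357677]
panel w range 0.004235406259759757 0.04416689479831533 board w -0.0012068860038345374 0.07070984539648097
slope panel [-0.01314206 -0.00350478] board [0.00482141 0.00357609]
```

Request:
apply_moves:
  claw: [-1,-1,-1,-1,-1,-1,-1]
  xyz:
    - [0.1,0.4,-0.4]
    - [0.1,0.4,-0.7]
    - [0.05,0.1,-0.7]
    - [0,0,-0.6]
    - [0,0,-0.4]
    - [0,0,0]
    - [0,0,0]
  angular:
    - [0.08,0,0.15]
    - [0,0,0.14]
    - [0,0,0]
    - [0,0,0]
    - [0,0,0]
    - [0,0,0]
    - [0,0,0]

```text
time: 17.85
tcp_pos: [0.5854, -0.2061, 0.2135]
eef_rot: [-0.006, 0.728, 0.685, 0.004]
wrist_force: [0.0, -0.3, -1.2]
opening: 0.257
```

```bash
python3 st.py; python3 -c "
from h import *
cap('wrist','w14');cap('scene','sc14')"; python3 pb.py w14
```

```text
17.85 [ 0.5854 -0.2061  0.2135] yaw 86.55 z [-0.003  0.014 -1.   ] y [ 0.998 -0.06  -0.004] F [ 0.  -0.3 -1.2] [-0.04  0.52  0.44  1.88 -0.31  0.82  0.51] 0.257
1532
-0.08 33 u [0.4 5.7] z 0.1206
-0.06 257 u [-5.7  6. ] z 0.1204
-0.04 34 u [-5.2  5.5] z 0.1203
0.0 32 u [-5.8  5.5] z 0.1203
0.02 417 u [-5.7  5.9] z 0.1202
0.04 441 u [-5.6  5.9] z 0.1204
0.06 241 u [0.3 6. ] z 0.1205
0.08 77 u [0.1 5.7] z 0.1203
panel w range -0.06229782172525771 0.04800921579316937 board w -0.07493600554700357 0.07537120126387371
slope panel [ 0.00145247 -0.00349072] board [3.63168072e-05 3.58249368e-03]
```

View pics/w14.png

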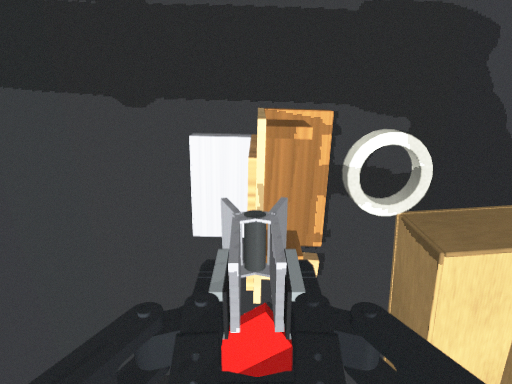

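Request:
apply_moves:
  claw: [-1,-1,-1,-1]
  xyz:
    - [-0.08,-0.45,0]
    - [-0.06,-0.35,0]
    - [0,0,0]
    - [0,0,0]
  angular:
    - [-0.15,0,-0.25]
    - [0,0,0]
    - [0,0,0]
    - [0,0,0]

```text
time: 18.35
tcp_pos: [0.5825, -0.2306, 0.2165]
eef_rot: [0.002, 0.737, 0.676, -0.0]
wrist_force: [-0.1, -0.4, -1.0]
opening: 0.269
```

```bash
python3 st.py
```

```text
18.35 [ 0.5825 -0.2306  0.2165] yaw 85.03 z [ 0.002 -0.003 -1.   ] y [ 0.996 -0.087  0.003] F [-0.1 -0.4 -1. ] [-0.02  0.52  0.46  1.87 -0.3   0.82  0.51] 0.269
```

Request:
apply_moves:
  claw: [-1,-1,-1,-1,-1]
  xyz:
    - [-0.04,0.1,-0.3]
    - [0,0,-0.4]
    - [0,0,-0.3]
    - [0,0,0]
    - [0,0,0]
  angular:
    - [0,0,0]
    - [0,0,0]
    - [0,0,0]
    - [0,0,0]
    - [0,0,0]

```text
time: 18.85
tcp_pos: [0.5809, -0.2273, 0.1886]
eef_rot: [0.001, 0.737, 0.676, -0.0]
wrist_force: [0.1, 0.1, -0.7]
opening: 0.26
```

```bash
python3 st.py;python3 -c "
from h import *
cap('wrist','w15');cap('scene','sc15')
s=V('sc15');cv2.imwrite('pics/sc15c.png',cv2.resize(s.p[110:230,180:300],(600,600),interpolation=cv2.INTER_CUBIC)[:,:,::-1])"
```

```text
18.85 [ 0.5809 -0.2273  0.1886] yaw 85.03 z [ 0.001 -0.002 -1.   ] y [ 0.996 -0.087  0.001] F [ 0.1  0.1 -0.7] [-0.01  0.55  0.44  1.9  -0.32  0.76  0.53] 0.26
```

View pics/w15.png

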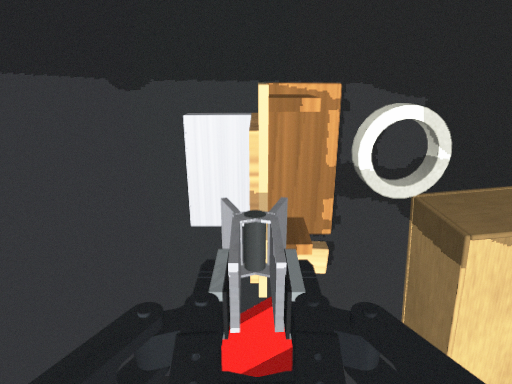

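View pics/sc15c.png

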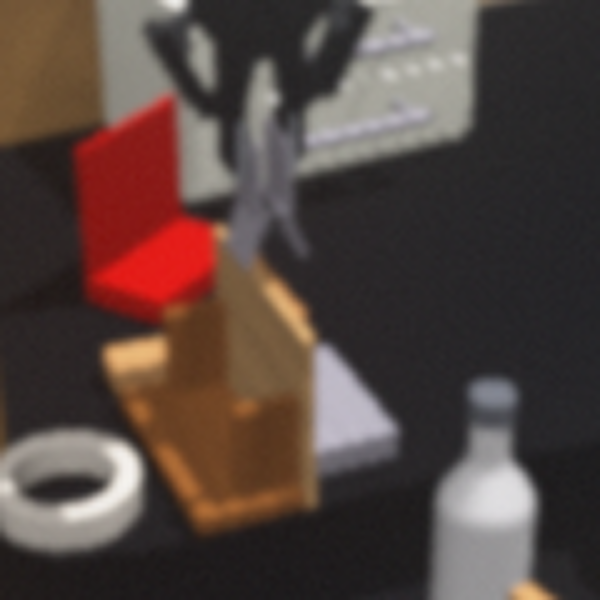

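Request:
apply_moves:
  claw: [-1,-1,-1,-1,-1]
  xyz:
    - [0.03,0,-0.3]
    - [0,0,-0.4]
    - [0,0,-0.2]
    - [0,0,0]
    - [0,0,0]
  angular:
    - [0,0,0]
    - [0,0,0]
    - [0,0,0]
    - [0,0,0]
    - [0,0,0]

```text
time: 19.45
tcp_pos: [0.5822, -0.2274, 0.1646]
eef_rot: [0.002, 0.737, 0.676, 0.0]
wrist_force: [0.0, -0.1, 0.1]
opening: 0.261
```

```bash
python3 st.py
```

```text
19.45 [ 0.5822 -0.2274  0.1646] yaw 85.04 z [ 0.002 -0.002 -1.   ] y [ 0.996 -0.086  0.002] F [ 0.  -0.1  0.1] [ 0.01  0.58  0.42  1.91 -0.34  0.72  0.54] 0.261
```

Jaws now straddle the edges with no contact force. Lowering to the seat at about TCP z = 0.152.

Request:
apply_moves:
  claw: [-1,-1,-1,-1]
  xyz:
    - [0,0,-0.2]
    - [0,0,-0.2]
    - [0,0,-0.1]
    - [0,0,0]
  angular:
    - [0,0,0]
    - [0,0,0]
    - [0,0,0]
    - [0,0,0]

```text
time: 19.85
tcp_pos: [0.5825, -0.2277, 0.1519]
eef_rot: [0.002, 0.737, 0.676, 0.0]
wrist_force: [-0.8, 0.1, 2.2]
opening: 0.259
```

```bash
python3 st.py;python3 -c "
from h import *
cap('wrist','w16')"; python3 br.py w16 2>/dev/null| sed 's/np.int64//g' | sed -n '5,10p'; python3 pb.py w16
```

```text
19.85 [ 0.5825 -0.2277  0.1519] yaw 85.04 z [ 0.003 -0.002 -1.   ] y [ 0.996 -0.086  0.004] F [-0.8  0.1  2.2] [ 0.02  0.6   0.41  1.92 -0.35  0.7   0.55] 0.259
229 [((-4), (-22), (50)), ((3), (-16), (36)), ((17), (-9), (5)), ((9), (-6), (22)), ((10), (-2), (19)), ((9), (3), (21)), ((11), (7), (19)), ((17), (10), (5)), ((-4), (18), (51))]
235 [((-8), (-22), (51)), ((0), (-16), (34)), ((17), (-9), (-1)), ((5), (-6), (23)), ((7), (-2), (19)), ((6), (3), (21)), ((8), (7), (18)), ((17), (10), (-1)), ((-9), (18), (51))]
241 [((-13), (-22), (51)), ((17), (-12), (-7)), ((17), (-8), (-9)), ((2), (-6), (22)), ((3), (-2), (19)), ((2), (3), (22)), ((4), (7), (17)), ((17), (9), (-8)), ((-13), (19), (52))]
247 [((-70), (-34), (152)), ((17), (-12), (-13)), ((17), (-8), (-13)), ((-1), (-6), (21)), ((-1), (-2), (20)), ((-2), (3), (23)), ((1), (7), (16)), ((17), (9), (-13)), ((-47), (24), (109))]
253 [((11), (-16), (-9)), ((17), (-11), (-19)), ((16), (-8), (-16)), ((-6), (-6), (22)), ((-4), (-2), (20)), ((-5), (3), (22)), ((-2), (7), (17)), ((17), (9), (-19)), ((12), (13), (-9))]
259 [((11), (-15), (-14)), ((17), (-11), (-24)), ((14), (-8), (-19)), ((-10), (-6), (23)), ((-8), (-2), (20)), ((-9), (3), (21)), ((-5), (7), (14)), ((17), (8), (-23)), ((12), (12), (-14))]
4240
-0.08 62 u [0.2 6. ] z 0.1205
-0.06 413 u [-6.   5.9] z 0.1205
-0.04 485 u [-5.8  5.8] z 0.1205
-0.02 242 u [-16.4   7.7] z 0.1261
0.0 769 u [-16.3  15. ] z 0.1237
0.02 822 u [-8.6  6. ] z 0.1203
0.04 834 u [-5.8  5.8] z 0.1205
0.06 457 u [0.6 6.1] z 0.1204
0.08 156 u [0.1 6. ] z 0.1203
panel w range -0.061998170897247545 0.04790756041665238 board w -0.0751080805229082 0.07546959853311892
slope panel [ 0.0094761  -0.00559111] board [-0.00881149  0.00463729]
```

View pics/w16.png

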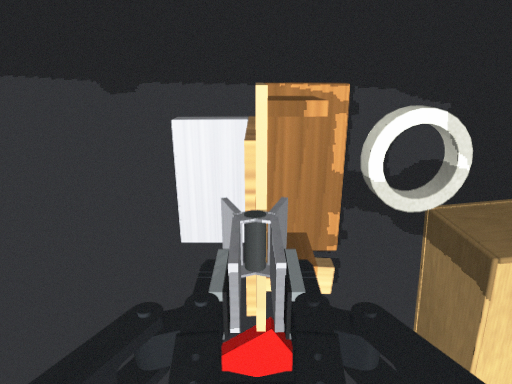

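Contact at 2 N with the barrel top at 0.1324. It's seated, so I'll release gradually while keeping a slight downward press.

Request:
apply_moves:
  claw: [-1,-0.4,-0.3,-0.2,-0.1,0,0.1,0.2]
  xyz:
    - [0,0,-0.12]
    - [0,0,-0.12]
    - [0,0,-0.12]
    - [0,0,-0.12]
    - [0,0,-0.12]
    - [0,0,-0.12]
    - [0,0,-0.1]
    - [0,0,-0.05]
  angular:
    - [0,0,0]
    - [0,0,0]
    - [0,0,0]
    - [0,0,0]
    - [0,0,0]
    - [0,0,0]
    - [0,0,0]
    - [0,0,0]

```text
time: 20.7
tcp_pos: [0.5884, -0.2301, 0.1405]
eef_rot: [0.007, 0.737, 0.675, 0.006]
wrist_force: [-1.8, 1.0, 6.0]
opening: 0.602
```

```bash
python3 st.py;python3 -c "
from h import *
cap('wrist','w17')"
```

```text
20.7 [ 0.5884 -0.2301  0.1405] yaw 84.99 z [ 0.018 -0.003 -1.   ] y [ 0.996 -0.087  0.018] F [-1.8  1.   6. ] [ 0.03  0.61  0.39  1.92 -0.37  0.66  0.57] 0.602
```

View pics/w17.png

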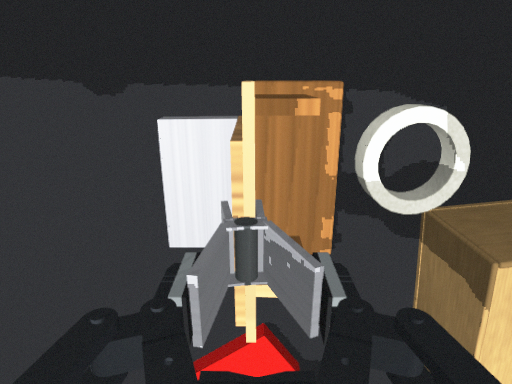

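The jaws have closed on the pair. The gripper drifted 6 mm to +x, so I'll recentre it while opening.

Request:
apply_moves:
  claw: [0.4,0.7,1,1,1]
  xyz:
    - [-0.1,0,0]
    - [-0.1,0,0]
    - [0,0,0]
    - [0,0,0]
    - [0,0,0]
  angular:
    - [0,0.15,0]
    - [0,0,0]
    - [0,0,0]
    - [0,0,0]
    - [0,0,0]

```text
time: 21.25
tcp_pos: [0.5817, -0.2298, 0.1387]
eef_rot: [0.001, 0.737, 0.675, -0.001]
wrist_force: [0.6, 0.8, 0.5]
opening: 0.998
```

```bash
python3 st.py;python3 -c "
from h import *
cap('wrist','w18')"
cat > fin.py <<'E'
from h import *
import sys
s=V(sys.argv[1]); P=s.cloud().reshape(-1,3); col=s.p.reshape(-1,3).astype(int)
wood=col[:,0]-col[:,2]>40
m=(P[:,0]>.54)&(P[:,0]<.63)&(P[:,1]>-.26)&(P[:,1]<-.19)&(P[:,2]>.122)&(P[:,2]<.185)&~wood
Q=P[m]; n=np.array([.9965,-.0838]);t=np.array([.0838,.9965]);o=np.array([.5823,-.22085])
u=(Q[:,:2]-o)@n*1000; w=(Q[:,:2]-o)@t*1000
for z in(.13,.135,.145,.155,.165,.175):
    k=abs(Q[:,2]-z)<.003
    if k.sum()>10: print(z,k.sum(),'u',np.percentile(u[k],[2,98]).round(1),'w',np.percentile(w[k],[2,98]).round(1))
k=(abs(u)<3); print('barrel z top',np.percentile(Q[k,2],[50,90,98]).round(4),'ztop',Q[:,2].max())
E
python3 fin.py w18; python3 pb.py w18
```

```text
21.25 [ 0.5817 -0.2298  0.1387] yaw 84.97 z [ 0.001 -0.003 -1.   ] y [ 0.996 -0.088  0.001] F [0.6 0.8 0.5] [ 0.03  0.61  0.4   1.92 -0.36  0.67  0.56] 0.998
0.13 1635 u [-10.6  10.8] w [-24.2   9. ]
0.135 1862 u [-12.5  12.8] w [-24.9   8.9]
0.145 894 u [-17.7  17.9] w [-24.7   8.9]
0.155 1288 u [-22.  43.] w [-24.3   8.9]
0.165 1633 u [-25.3  45.9] w [-24.4   8.7]
0.175 1846 u [-28.7  45.9] w [-24.4   8.4]
barrel z top [0.1331 0.1338 0.1344] ztop 0.1849971131569381
4882
-0.08 58 u [0.6 6. ] z 0.1206
-0.06 439 u [-5.8  5.9] z 0.1204
-0.04 488 u [-5.6  5.8] z 0.1205
-0.02 452 u [-9.1  9.5] z 0.1238
0.0 870 u [-10.3  10.7] z 0.1238
0.02 887 u [-5.7  5.8] z 0.1203
0.04 965 u [-5.6  5.7] z 0.1204
0.06 556 u [0.4 6. ] z 0.1204
0.08 167 u [0.4 5.9] z 0.1203
panel w range -0.06167664848136225 0.048096021865499675 board w -0.07472629523582927 0.07534811535073521
slope panel [ 0.01016221 -0.00473794] board [-0.00945052  0.00466493]
```

View pics/w18.png

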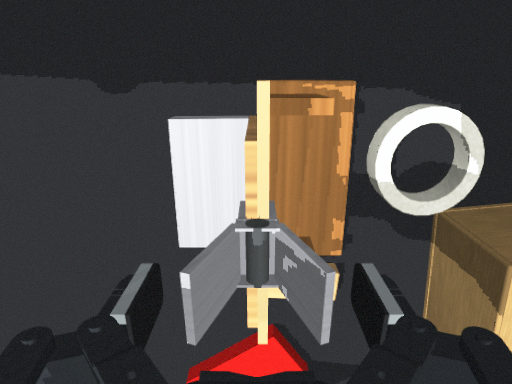

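```bash
python3 - <<'E'
from h import *
for tag,c,yaw in(('w10',(.6001,.1535),7.48),('w9',(.6001,.1535),7.48),('w18',(.5816,-.2286),-4.8)):
    s=V(tag);P=s.cloud().reshape(-1,3);a=np.radians(yaw);n=np.array([np.cos(a),np.sin(a)]);t=np.array([-n[1],n[0]])
    d=P[:,:2]-c;u=d@n;w=d@t;col=s.p.reshape(-1,3).astype(int);wood=col[:,0]-col[:,2]>40
    k=(abs(w)<.012)&(P[:,2]>.12)&(P[:,2]<.19)&~wood
    print(tag,[(int(x*1000),np.median(P[k&(abs(u-x)<.001),2]).round(4)) for x in np.arange(-.006,.0061,.002)])
    for sg in(-1,1):
        kk=k&(u*sg>.008)&(abs(u)<.035); print(' top',np.percentile(P[kk,2],[99,99.8]).round(4), 'fit u at z', np.polyfit(P[kk,2],u[kk],1).round(3))
    kr=(abs(w)>.022)&(abs(w)<.035)&(abs(u)<.005)&(P[:,2]>.11)&(P[:,2]<.13);print(' edge z',np.median(P[kr,2]))
E
```

```text
w10 [(-6, np.float64(0.1229)), (-4, np.float64(0.1306)), (-2, np.float64(0.132)), (0, np.float64(0.1321)), (2, np.float64(0.132)), (4, np.float64(0.1304)), (6, np.float64(0.1253))]
 top [0.1727 0.1732] fit u at z [-0.387  0.041]
 top [0.1728 0.1731] fit u at z [ 0.389 -0.041]
 edge z 0.12045200999690756
w9 [(-6, np.float64(0.1269)), (-4, np.float64(0.131)), (-2, np.float64(0.132)), (0, np.float64(0.1326)), (2, np.float64(0.1319)), (4, np.float64(0.1309)), (6, np.float64(0.1233))]
 top [0.1731 0.1735] fit u at z [-0.386  0.04 ]
 top [0.1732 0.1739] fit u at z [ 0.389 -0.041]
 edge z 0.12041900031839453
w18 [(-6, np.float64(0.1238)), (-4, np.float64(0.1316)), (-2, np.float64(0.1329)), (0, np.float64(0.1333)), (2, np.float64(0.1331)), (4, np.float64(0.132)), (6, np.float64(0.1295))]
 top [0.174  0.1744] fit u at z [-0.379  0.04 ]
 top [0.1738 0.1742] fit u at z [ 0.384 -0.04 ]
 edge z 0.12035007842476024
```

The clamp is centred within 1 mm, but its barrel sits ~1.1 mm higher than it did on the rack. My down-press ended at opening 0.60, while the fingers still touched the handle tips. I'll mend that with a light partial squeeze, then press down right through the release.

Request:
apply_moves:
  claw: [0.5,0.3,0.1,0.0,0.0]
  xyz:
    - [0,0.04,0.08]
    - [0,0,0.08]
    - [0,0,0]
    - [0,0,-0.1]
    - [-0.02,0,-0.15]
  angular:
    - [0,0,0]
    - [0,0,0]
    - [0,0,0]
    - [0,0,0]
    - [0,0,0]

```text
time: 21.8
tcp_pos: [0.5885, -0.2301, 0.1432]
eef_rot: [0.007, 0.737, 0.676, 0.004]
wrist_force: [1.3, 1.8, 8.5]
opening: 0.5
```

```bash
python3 st.py
```

```text
21.8 [ 0.5885 -0.2301  0.1432] yaw 85.01 z [ 0.016 -0.005 -1.   ] y [ 0.996 -0.087  0.017] F [1.3 1.8 8.5] [ 0.03  0.61  0.4   1.92 -0.37  0.67  0.56] 0.5
```

Request:
apply_moves:
  claw: [0.0,0.0,0.0]
  xyz:
    - [-0.2,0,-0.1]
    - [-0.2,0,-0.1]
    - [-0.1,0,-0.1]
  angular:
    - [0,0.1,0]
    - [0,0.1,0]
    - [0,0,0]

```text
time: 22.1
tcp_pos: [0.5883, -0.2304, 0.1429]
eef_rot: [0.011, 0.736, 0.677, 0.005]
wrist_force: [0.2, 2.2, 6.4]
opening: 0.504
```

```bash
python3 st.py
```

```text
22.1 [ 0.5883 -0.2304  0.1429] yaw 85.16 z [ 0.023 -0.009 -1.   ] y [ 0.996 -0.084  0.023] F [0.2 2.2 6.4] [ 0.03  0.61  0.4   1.92 -0.37  0.66  0.56] 0.504
```

```bash
python3 -c "
from h import *
cap('wrist','w19')"; python3 fin.py w19; python3 st.py
```

```text
0.13 1816 u [-8.7 10.6] w [-24.6   8.6]
0.135 973 u [-10.7  13.1] w [-25.    8.7]
0.145 570 u [-12.9  18.2] w [-25.2   8.6]
0.155 991 u [-26.7  39.3] w [-24.8   8.5]
0.165 1181 u [-27.6  39.4] w [-24.5   8.3]
0.175 2114 u [-26.5  38.7] w [-24.8   8.1]
barrel z top [0.1319 0.1328 0.1334] ztop 0.18499586277284438
22.15 [ 0.5882 -0.2304  0.1428] yaw 85.15 z [ 0.023 -0.009 -1.   ] y [ 0.996 -0.084  0.024] F [1.1 1.1 6.5] [ 0.03  0.61  0.4   1.92 -0.37  0.66  0.56] 0.499
```

View pics/w19.png

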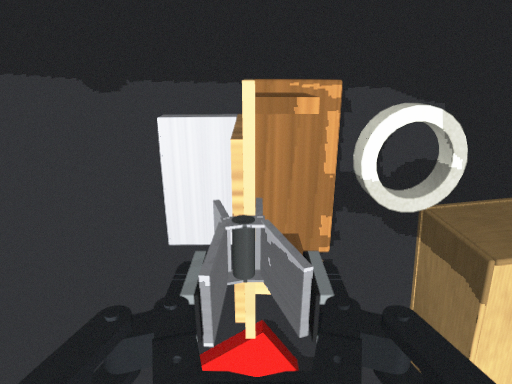

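The barrel is back at 0.132 (seated) under ~6 N. Releasing now, with the press maintained past the handle tips.

Request:
apply_moves:
  claw: [0.1,0.2,0.3,0.4,0.5,0.7,1,1,1]
  xyz:
    - [-0.1,0,-0.15]
    - [-0.1,0,-0.15]
    - [-0.05,0,-0.15]
    - [-0.05,0,-0.12]
    - [0,0,-0.1]
    - [0,0,0]
    - [0,0,0]
    - [0,0,0]
    - [0,0,0]
  angular:
    - [0,0,0]
    - [0,0.1,0]
    - [0,0.1,0]
    - [0,0,0]
    - [0,0,0]
    - [0,0,0]
    - [0,0,0]
    - [0,0,0]
    - [0,0,0]

```text
time: 23.05
tcp_pos: [0.5811, -0.2307, 0.1262]
eef_rot: [0.006, 0.736, 0.677, -0.001]
wrist_force: [0.6, -0.1, 0.4]
opening: 1.002
```

```bash
python3 st.py;python3 -c "
from h import *
cap('wrist','w20')"; python3 fin.py w20
```

```text
23.05 [ 0.5811 -0.2307  0.1262] yaw 85.16 z [ 0.007 -0.01  -1.   ] y [ 0.996 -0.084  0.008] F [ 0.6 -0.1  0.4] [ 0.03  0.63  0.39  1.94 -0.37  0.64  0.57] 1.002
0.13 2443 u [-10.8  11.1] w [-25.5   8. ]
0.135 1848 u [-13.   13.3] w [-25.8   7.9]
0.145 1321 u [-17.8  45.7] w [-25.4   7.9]
0.155 1641 u [-21.4  46. ] w [-25.2   7.8]
0.165 1993 u [-24.9  46.3] w [-25.6   7.7]
0.175 1717 u [-28.   46.5] w [-25.    7.2]
barrel z top [0.1324 0.1332 0.1337] ztop 0.18496802069626064
```

View pics/w20.png

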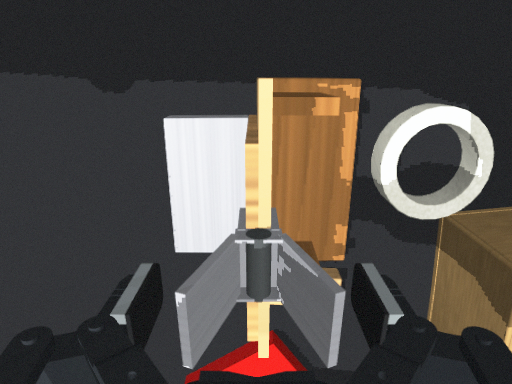

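Barrel top is now 0.1324, within ~0.4 mm of the rack value. Retreating straight up.

Request:
apply_moves:
  claw: [1,1,1,1,1,1,1,1]
  xyz:
    - [0,0,0.3]
    - [0,0,0.5]
    - [0,0,0.8]
    - [0,0,0.8]
    - [0,0,0.8]
    - [0,0,0.8]
    - [0,0,0.6]
    - [0,0,0]
  angular:
    - [0,0,0]
    - [0,0,0]
    - [0,0,0]
    - [0,0,0]
    - [0,0,0]
    - [0,0,0]
    - [0,0,0]
    - [0,0,0]

```text
time: 23.9
tcp_pos: [0.5818, -0.2317, 0.2531]
eef_rot: [0.009, 0.737, 0.676, 0.001]
wrist_force: [0.7, 0.4, -0.2]
opening: 0.997
```

```bash
python3 st.py;python3 -c "
from h import *
cap('wrist','w21');cap('scene','sc21');cap('top','top21')
s=V('sc21');cv2.imwrite('pics/sc21c.png',cv2.resize(s.p[120:330,180:360],(514,600),interpolation=cv2.INTER_CUBIC)[:,:,::-1])"; python3 fin.py w21; python3 pb.py w21
python3 - <<'E'
from h import *
for tag in('w10','w20','w21'):
    c,yaw=((.6001,.1535),7.48) if tag=='w10' else ((.5816,-.2286),-4.8)
    s=V(tag);P=s.cloud().reshape(-1,3);a=np.radians(yaw);n=np.array([np.cos(a),np.sin(a)]);t=np.array([-n[1],n[0]])
    d=P[:,:2]-c;u=d@n;w=d@t;col=s.p.reshape(-1,3).astype(int);wood=col[:,0]-col[:,2]>40
    k=(abs(w)<.012)&(P[:,2]>.12)&(P[:,2]<.19)&~wood
    print(tag,[(int(x*1000),float(np.median(P[k&(abs(u-x)<.001),2]).round(4))) for x in np.arange(-.004,.0041,.002)])
    for sg in(-1,1):
        kk=k&(u*sg>.008)&(abs(u)<.033); print(' top',np.percentile(P[kk,2],[99,99.8]).round(4), np.polyfit(P[kk,2],u[kk],1).round(3))
E
```

```text
23.9 [ 0.5818 -0.2317  0.2531] yaw 85.1 z [ 0.013 -0.011 -1.   ] y [ 0.996 -0.085  0.014] F [ 0.7  0.4 -0.2] [-0.04  0.47  0.48  1.85 -0.27  0.87  0.49] 0.997
0.13 754 u [-10.6  11.1] w [-25.5   7.2]
0.135 570 u [-12.5  12.8] w [-25.7   7.1]
0.145 277 u [-16.5  17.1] w [-25.5   7.2]
0.155 322 u [-20.6  21.3] w [-25.3   7.1]
0.165 355 u [-24.6  24.9] w [-25.9   7. ]
0.175 305 u [-28.4  28.8] w [-25.5   6.6]
barrel z top [0.1324 0.1333 0.1339] ztop 0.1742542975692164
2080
-0.08 29 u [0.6 6.1] z 0.1202
-0.06 225 u [-5.7  6.1] z 0.1203
-0.04 274 u [-5.5  6. ] z 0.1203
-0.02 225 u [-9.4  9.8] z 0.1235
0.0 332 u [-9.9  9.8] z 0.1229
0.02 360 u [-5.8  5.8] z 0.1205
0.04 364 u [-5.6  5.7] z 0.1204
0.06 214 u [0.1 5.7] z 0.1203
0.08 57 u [0.2 5.6] z 0.1203
panel w range -0.0620370767267155 0.04789974937220004 board w -0.07402252776085529 0.07517348215863212
slope panel [ 0.0038995  -0.00474622] board [-0.00808826  0.00466633]
w10 [(-4, 0.1306), (-2, 0.132), (0, 0.1321), (2, 0.132), (4, 0.1304)]
 top [0.1727 0.1732] [-0.387  0.041]
 top [0.1728 0.1731] [ 0.389 -0.041]
w20 [(-4, 0.1311), (-2, 0.1323), (0, 0.1327), (2, 0.1325), (4, 0.1314)]
 top [0.1734 0.1737] [-0.381  0.04 ]
 top [0.1732 0.1736] [ 0.385 -0.04 ]
w21 [(-4, 0.1309), (-2, 0.1322), (0, 0.1325), (2, 0.1323), (4, 0.1313)]
 top [0.1735 0.1738] [-0.385  0.041]
 top [0.1732 0.1738] [ 0.384 -0.04 ]
```

View pics/sc21c.png

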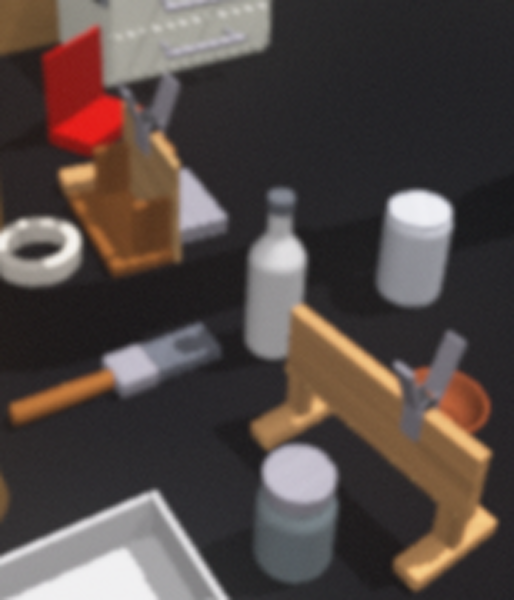

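View pics/w21.png

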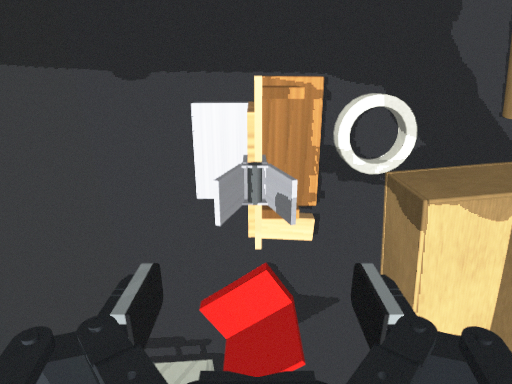

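View pics/top21.png

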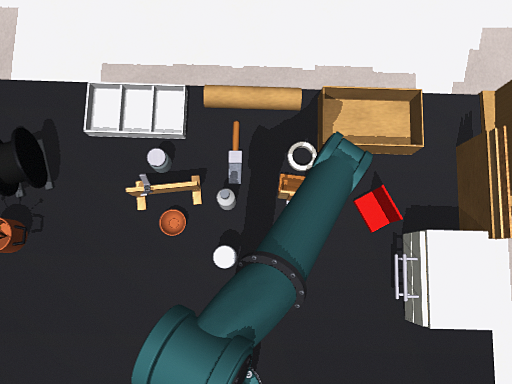

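The clamp is upright on the pair at (255,185), 2 mm from the panel's middle and within 0.4 mm of home height. The narrow clamp and bystanders sit where they were. Handing in.

```bash
python3 -c "
from cell import workorder
print(workorder.finish_job())"
```

```text
the job is handed in; nothing more can be done
None
```

The panel stands flat against the board and the wide clamp is clipped over both top edges; the job is handed in at about 24 s.

**Panel:** I pushed it low on its foot with both fingertips until it met the board at 12 N. The two together measure about 12 mm thick along the whole panel, and their edges are parallel.

**Clamp:** I squeezed the wide clamp off the rack, carried it over and set it on the edges. After the first release its barrel sat about 1 mm high because I stopped pressing down too early. I squeezed it part-way again, pressed it down and held the press through the release.

**Final check:** The clamp is about 2 mm from the panel's middle. Its barrel top is at 132.5 mm, against 132.1 mm when seated on the rack, so it may be 0.4 mm high, which is within camera error. The handles are spread as they were when it pinched the rack, so the jaws are closed.

**Everything else:** In the last pictures the narrow clamp, bystanders and red look-alike look unmoved, though I did not measure them again. The gripper is clear of everything. The highest wrist force I read was about 15 N, sampled at the ends of moves.

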